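Clear the tools and close the cooler housings with their own covers

TASK

The cooler housings on the bench are welded and cleaned and must be closed against grit. Put the hand tools that were left lying across them (file, wire brush, chisel) into the black tool tray, and set every cover that is on the bench onto the housing of its own shape and size, handle up, fully down so that its flange lies flat on the rim. A housing whose cover is not on the bench stays open; leave everything else on the bench where it is.

Things in the scene. Friction and masses are not known exactly. Their poses are not given: they have to be found in the camera images.
- housing_big_round: Large round open aluminium housing, 112 mm outside diameter. Fixed, bolted down, upright, 70 mm high, 4 mm wall, floor 5 mm thick; origin at the centre of its underside, z up. Mouth at z = 70 mm. 
- housing_small_round: Small round open aluminium housing, 80 mm outside diameter. Fixed, bolted down, upright, 70 mm high, 4 mm wall, floor 5 mm thick; origin at the centre of its underside, z up. Mouth at z = 70 mm. 
- housing_square: Square open aluminium housing, 92 x 92 mm outside, sides along its x and y. Fixed, bolted down, upright, 70 mm high, 4 mm wall, floor 5 mm thick; origin at the centre of its underside, z up. Mouth at z = 70 mm. 
- housing_oblong: Oblong open aluminium housing, 124 mm (its x) x 72 mm (its y) outside. Fixed, bolted down, upright, 70 mm high, 4 mm wall, floor 5 mm thick; origin at the centre of its underside, z up. Mouth at z = 70 mm. 
- cover_big_round: Cover of the large round housing: flange 120 mm, plug 94 mm in diameter. Steel, lies handle up: plug 12 mm deep (5 mm clear of the housing wall all round), flange above it at z = 12 to 17 mm that rests on the rim, bar handle 60 x 14 x 14 mm along x, its centre at z = 43 mm. Origin: centre of the plug's underside, z up (58 mm above the bench when seated). 350 g. May be absent.
- cover_small_round: Cover of the small round housing: flange 88 mm, plug 62 mm in diameter. Steel, lies handle up: plug 12 mm deep (5 mm clear of the housing wall all round), flange above it at z = 12 to 17 mm that rests on the rim, bar handle 60 x 14 x 14 mm along x, its centre at z = 43 mm. Origin: centre of the plug's underside, z up (58 mm above the bench when seated). 350 g. May be absent.
- cover_square: Cover of the square housing: flange 100 x 100 mm, plug 74 x 74 mm, sides along its x and y. Steel, lies handle up: plug 12 mm deep (5 mm clear of the housing wall all round), flange above it at z = 12 to 17 mm that rests on the rim, bar handle 60 x 14 x 14 mm along x, its centre at z = 43 mm. Origin: centre of the plug's underside, z up (58 mm above the bench when seated). 350 g. May be absent.
- cover_oblong: Cover of the oblong housing: flange 132 mm (its x) x 80 mm (its y), plug 106 x 54 mm. Steel, lies handle up: plug 12 mm deep (5 mm clear of the housing wall all round), flange above it at z = 12 to 17 mm that rests on the rim, bar handle 60 x 14 x 14 mm along x, its centre at z = 43 mm. Origin: centre of the plug's underside, z up (58 mm above the bench when seated). 350 g. May be absent.
- file: Flat file, 165 mm long: along -x a wooden handle 76 x 26 x 22 mm, along +x a steel blade 24 mm wide, 12 mm thick. Origin at the middle of its underside, x along its length, z up. About 200 g. Starts lying across a housing's mouth.
- wire_brush: Wire brush lying bristles up: wooden bar 170 x 26 x 18 mm along x, bristle block 62 mm long and 20 mm high on its +x end (x = 19 to 81 mm, z = 18 to 38 mm). Origin at the middle of the bar's underside, z up. About 150 g. Starts lying across a housing's mouth.
- chisel: Cold chisel, 166 mm long: square steel bar 20 x 20 mm from x = -84 to 40 mm, flat 26 mm wide, 10 mm thick edge to x = 82 mm. Origin at the middle of its underside, z up. About 280 g. Starts lying across a housing's mouth.
- tool_tray: Open black plastic tool tray, fixed, 220 mm (its x) x 150 mm (its y) outside, walls 5 mm thick and 30 mm high, floor 5 mm. Origin at the centre of its underside. Stands on the left or the right of the bench.
- cooler_core: Bystander: heat-exchanger core with perforated copper end plates, fixed, 166 mm (its x) x 130 x 115 mm high. Origin at the centre of its underside.
- hex_nut: Bystander: loose steel nut, 38 mm across, 18 mm high. Origin under its centre.
- angle_bracket: Bystander: loose steel angle, 34 x 34 mm foot, 34 mm high. Origin under its foot.
- bush: Bystander: loose brass bush, 32 mm diameter, 22 mm high. Origin under its centre.
- tape_roll: Bystander: roll of grey tape lying flat, 90 mm diameter, 25 mm high. Origin under its centre.
- spray_can: Bystander: grey spray can, 56 mm diameter, 160 mm high. Origin under its centre.
- rod_carton: Bystander: cardboard carton of welding rods, 75 (x) x 150 (y) x 35 mm high. Origin under its centre.

How it is judged:
By the outcome, as a careful person would: the job done as asked, in the order asked, and still so for the second after the job is handed in, with the robot touching nothing.
Of cover_big_round, cover_small_round, cover_square, cover_oblong only 3 to 4 are there at a start; the rules pass over those that are not, and their reading is None.
At some moment in a run one of cover_big_round, cover_small_round, cover_square, cover_oblong may be knocked a few centimetres aside while the robot is not near it.
Once in a run the grip may slacken for a moment while it holds something.
It also fails if it takes over 210 s, if anything falls off the work surface, if the arm or the gripper's body presses on something with over 40 N, if the wrist force passes 120 N, or if a joint passes its speed limit or range.

ROBOT

A 6-joint arm with a two-finger parallel gripper is mounted at the origin on the work surface. World frame = base frame: x ahead of the robot, y to its left, z up, the work surface at z = 0. Lengths are in m, angles in rad, forces in N, time in s.
With the tool pointing down it reaches from about 0.4 to 0.825 m from the base axis. Payload 7 kg.
Tool frame: the origin (TCP) lies midway between the tips of the shut fingers; the grasp point (between the pads) lies robot.pinch_z behind it (robot.pinch_z is the distance from the TCP to the grasp point, in m); z points along the fingers, y is the direction in which the jaws open and shut (so a half turn about z gives the same grasp; the last joint's range is limited). The gripper opens to 88 mm and grips with 3 to 60 N. Pads are 19 mm wide; open, the fingers measure 130 mm over their backs; the gripper's body (78 mm by 193 mm) begins 47 mm behind the grasp point.
Start: joints at [-0.824, 0.359, 0.012, 0, -1.224, -0.288], TCP at [0.299, -0.605, 0.227] pointing down, gripper open.
Joint ranges: [-3.07, 3.07], [-1.43, 2.12], [-1.02, 1.25], [-3.03, 1.67], [-3.05, -0], [-3.03, 3.03]. Speed limits (rad/s): [2.39, 2.39, 3.01, 3.14, 3.14, 3.14].

INTERFACE

Orientations are given as a 3x3 rotation matrix whose columns are the frame's x, y, z axes.
In Python, from cell import sensors, optics, ticket, cut_out, robot gives the robot as it stands.
- The arm moves only by the tool servo_tool, never from a script. Its argument "plan" is a list that holds one entry, the list of rows, each a list of 7 numbers: the opening in per cent of the stroke, from 0 (shut) to 100 (fully open), then the shift along the world's x, y, z in cm, then the turn, a rotation vector about the world's x, y, z in degrees. In form: [[[gripper, tx, ty, tz, wx, wy, wz], ...]]. A call has 1 to 20 rows; each row shifts and turns the commanded pose from where the row before left it; what a row does not reach is not made up. A row lasts 1/8 s, in which the tool goes at most 62.5 mm and 10.7 degrees, less where a joint would pass 70% of its speed; a pose out of reach is approached as far as the arm can. A call is refused whole if a number of a shift passes 6.25 or a number of a turn 10.7, either way. A call with a gripper value outside its range is refused whole. The fingers move at their own pace and stop on an object; "grip_force" is the grip in N (left out, the last holds). Time passes only in rows, so rows that do not move let the fingers close. It gives the time, the measured TCP pose, the force and the opening at its end, in the units of the state.
- sensors.sense(): the state, without advancing time (a new reading comes with each control period).
- optics.camera(name): name is "scene" or "side" or "wrist"; returns a dict with "image" (384x512x3 uint8, blue, green, red), "mtx" (3x3 intrinsics, pixels), "T" (4x4, takes a point from camera to world coordinates). Camera axes: x right, y up, looking along -z (the intrinsics and any distortion apply to the point x, -y, -z); pixel columns grow to the right and rows downward; lengths in m; the calibration is good to about 2 mm. The wrist camera is an equidistant fisheye: a pixel r from the principal point sees the ray r / f radians off the axis. A picture is of the moment at which its call begins. There is no depth.
- ticket.job_done(): hands the job in, once; it reports no verdict.
Trained networks look in a picture, given as the dict that the camera call returned (one of the last four; its "shot" number tells which), for a name from the list of things; names that differ only in an ending like _2 or _b are one class to them, and where a whole thing is asked for, a point or a joint stands for the part that bears it (a point fixed in the world has none). Each returns a list of dicts, best first, with "confidence" (0 to 1); they miss things now and then, are a little off and sometimes report something else, mostly with a low value. They report only what shows in the picture. A call takes as long as a camera call.
- cut_out(picture, thing): "pixels" (384x512 bool, what is visible of it) and "rect" ([left, top, width, height] in pixels, round what is visible of it).
The state is a dict: "clock": time; "joints": joint angles; "joint_vel": joint speeds; "tau": joint torques, N m; "ee_pos": TCP position; "tcp_rot": TCP orientation; "contact_force": force on the tool from outside, world axes, zero at the start; "ft_torque": the same for the moment, N m; "width": opening from 0.0 (shut) to 1.0 (fully open).
Only numpy, scipy, OpenCV 4.12 (cv2) and the standard library are available. Lean on these libraries where they do the work, as an engineer would, in place of code of your own. Each camera call takes 0.05 s, during which the arm holds its last target.

## Working session

There is one attempt and no reset: what is moved stays moved. The work goes in short steps, Python scripts to look and compute and a tool call to move; the robot and the scene stay as the last step left them, time stands still between calls to the robot, and variables do not carry over. Pictures are saved under pics/ and viewed, and the job is handed in when it is done.

Besides the shell and the picture viewer there is one more tool, called as name([rows], argument=value, ...), one row to a line, values as JSON. servo_tool: Moves the arm, as the interface text tells. Its arguments: {"type":"object","properties":{"plan":{"type":"array"},"grip_force":{"type":"number"}},"required":["plan"]}

```bash
ls; mkdir -p pics; python3 - <<'E'
from cell import sensors, optics, ticket, cut_out, robot
import cv2, numpy as np
s=sensors.sense(); print(s); print([ (a,getattr(robot,a)) for a in dir(robot) if not a.startswith('_')])
for n in ['scene','side','wrist']:
    c=optics.camera(n); cv2.imwrite(f'pics/a_{n}.png',c['image']); print(n,c['mtx'].tolist(),np.round(c['T'],3).tolist(),[k for k in c])
E
```

```text
pics
{'clock': 0.0, 'joints': array([-8.23918372e-01,  3.59380968e-01,  1.10556440e-02, -3.55916932e-04,
       -1.22411505e+00, -2.88083523e-01]), 'joint_vel': array([ 0.00064158,  0.00097537, -0.00141966, -0.00012965,  0.00020637,
        0.0008912 ]), 'tau': array([-1.61707278e-03, -5.82711732e+01,  2.93049073e+01,  6.99695528e+00,
        6.77060147e-03, -2.00475574e-04]), 'ee_pos': array([ 0.29867944, -0.60476598,  0.22562409]), 'tcp_rot': array([[-8.96640665e-01, -4.42758127e-01, -8.71232748e-04],
       [-4.42758960e-01,  8.96639530e-01,  1.43381550e-03],
       [ 1.46348256e-04,  1.67136339e-03, -9.99998593e-01]]), 'contact_force': array([-0.44003595, -0.18473293, -0.00249491]), 'ft_torque': array([-2.50496625e-02, -2.98366336e-06, -1.23097690e-02]), 'width': 1.0019668729062503}
[('PlanningError', <class 'cell.PlanningError'>), ('pinch_z', 0.0188)]
scene [[400.0626743160342, 0.0, 258.584198226382], [0.0, 400.0626743160342, 188.11142934747875], [0.0, 0.0, 1.0]] [[-0.515, -0.702, 0.491, 1.124], [0.857, -0.432, 0.282, 0.295], [0.014, 0.566, 0.824, 0.947], [0.0, 0.0, 0.0, 1.0]] ['image', 'mtx', 'T', 'shot']
side [[494.0392820977806, 0.0, 262.8851171633794], [0.0, 494.0392820977806, 197.0386823665075], [0.0, 0.0, 1.0]] [[-0.818, 0.399, -0.415, 0.081], [-0.575, -0.569, 0.588, 0.747], [-0.001, 0.719, 0.695, 0.976], [0.0, 0.0, 0.0, 1.0]] ['image', 'mtx', 'T', 'shot']
wrist [[297.3186396354542, 0.0, 260.0045964240344], [0.0, 297.3186396354542, 194.54861451651945], [0.0, 0.0, 1.0]] [[-0.442, -0.868, -0.227, 0.237], [0.897, -0.427, -0.113, -0.635], [0.001, -0.254, 0.967, 0.384], [0.0, 0.0, 0.0, 1.0]] ['image', 'mtx', 'T', 'shot']
```

View pics/a_scene.png

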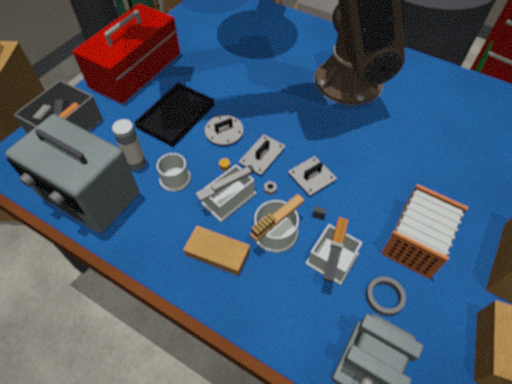

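View pics/a_side.png

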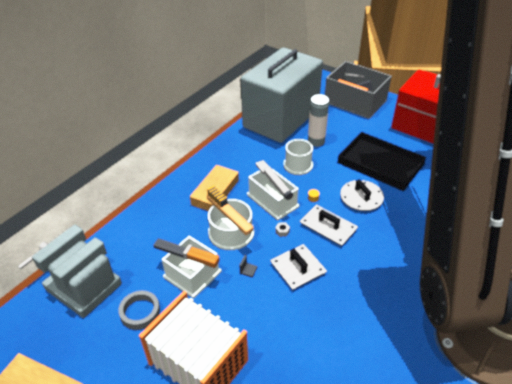

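View pics/a_wrist.png

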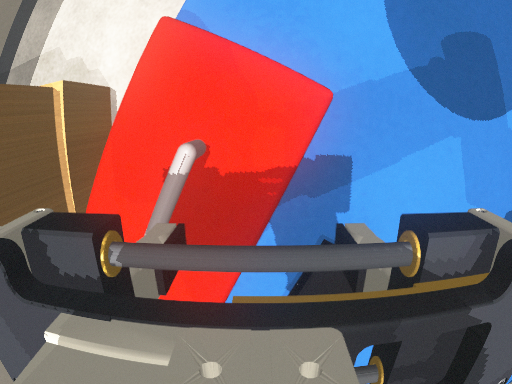

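```bash
cat > h.py <<'E'
from cell import sensors, optics, ticket, cut_out, robot
import cv2, numpy as np
from scipy.optimize import minimize
def box(x0,x1,y0,y1,z0,z1): return np.array([[x,y,z] for x in (x0,x1) for y in (y0,y1) for z in (z0,z1)])/1000.
def cyl(d,z0,z1,n=48):
    a=np.arange(n)*2*np.pi/n; r=d/2
    return np.vstack([np.c_[r*np.cos(a),r*np.sin(a),0*a+z] for z in (z0,z1)])/1000.
def bx(a,b,z0,z1): return box(-a/2,a/2,-b/2,b/2,z0,z1)
H=[bx(60,14,36,50),bx(14,14,17,36)]
P={'housing_big_round':[cyl(112,0,70)],'housing_small_round':[cyl(80,0,70)],'housing_square':[bx(92,92,0,70)],'housing_oblong':[bx(124,72,0,70)],
'cover_big_round':[cyl(120,12,17),cyl(94,0,12)]+H,'cover_small_round':[cyl(88,12,17),cyl(62,0,12)]+H,
'cover_square':[bx(100,100,12,17),bx(74,74,0,12)]+H,'cover_oblong':[bx(132,80,12,17),bx(106,54,0,12)]+H,
'file':[box(-82.5,-6.5,-13,13,0,22),box(-6.5,82.5,-12,12,5,17)],
'wire_brush':[bx(170,26,0,18),box(19,81,-13,13,18,38)],
'chisel':[box(-84,40,-10,10,0,20),box(40,82,-13,13,5,15)],
'tool_tray':[bx(220,150,0,30)]}
def proj(c,X):
    T=c['T']; p=(X-T[:3,3])@T[:3,:3]; p=p*[1,-1,-1]; K=c['mtx']
    if c.get('name')=='wrist':
        r=np.hypot(p[:,0],p[:,1]); th=np.arctan2(r,p[:,2]); q=p[:,:2]/np.maximum(r,1e-9)[:,None]*th[:,None]
    else: q=p[:,:2]/p[:,2:]
    return q*K[0,0]+K[:2,2]
def ray(c,uv):
    K=c['mtx']; q=(np.atleast_2d(uv)-K[:2,2])/K[0,0]
    if c.get('name')=='wrist':
        th=np.hypot(q[:,0],q[:,1]); d=np.c_[q/np.maximum(th,1e-9)[:,None]*np.sin(th)[:,None],np.cos(th)]
    else: d=np.c_[q,np.ones(len(q))]
    return (d*[1,-1,-1])@c['T'][:3,:3].T
def atz(c,uv,z):
    d=ray(c,uv); o=c['T'][:3,3]; return o+d*((z-o[2])/d[:,2])[:,None]
def cam(n):
    c=dict(optics.camera(n)); c['name']=n; return c
def Rz(a): return np.array([[np.cos(a),-np.sin(a),0],[np.sin(a),np.cos(a),0],[0,0,1]])
S=4
def render(c,name,x,y,z,a,roi):
    m=np.zeros((roi[3]*S,roi[2]*S),np.uint8)
    for p in P[name]:
        X=p@Rz(a).T+[x,y,z]; q=(proj(c,X)-roi[:2]+0.5)*S
        cv2.fillConvexPoly(m,cv2.convexHull(np.round(q*16).astype(np.int32)),255,shift=4)
    return cv2.resize(m,(roi[2],roi[3]),interpolation=cv2.INTER_AREA)/255.
def fit(cs,masks,name,z,ign=None,yaws=None,x0=None):
    rois=[]
    for c,m in zip(cs,masks):
        u,v=np.where(m)[1],np.where(m)[0]; rois.append((max(u.min()-25,0),max(v.min()-25,0),u.max()-u.min()+51,v.max()-v.min()+51))
    if x0 is None:
        x0=np.mean([atz(c,np.array([[np.where(m)[1].mean(),np.where(m)[0].mean()]]),z+0.02)[0] for c,m in zip(cs,masks)],0)
    def cost(p):
        k=0
        for i,(c,m,r) in enumerate(zip(cs,masks,rois)):
            mm=m[r[1]:r[1]+r[3],r[0]:r[0]+r[2]].astype(float); g=render(c,name,p[0]/100,p[1]/100,z,p[2],r)[:mm.shape[0],:mm.shape[1]]
            w=np.ones_like(mm)
            if ign is not None: w[ign[i][r[1]:r[1]+r[3],r[0]:r[0]+r[2]]]=0
            k+=(abs(mm-g)*w).sum()/(mm.sum()+1)
        return k/len(cs)
    best=None
    for a in (yaws if yaws is not None else np.arange(12)*np.pi/6):
        s=np.array([[0,0,0],[1,0,0],[0,1,0],[0,0,.3]])+[x0[0]*100,x0[1]*100,a]
        r=minimize(cost,s[0],method='Nelder-Mead',options=dict(initial_simplex=s,xatol=.01,fatol=1e-4,maxiter=150))
        if best is None or r.fun<best.fun: best=r
    return best.x[0]/100,best.x[1]/100,np.degrees(best.x[2]),best.fun
E
python3 - <<'E'
from h import *
import pickle
D={}
for n in ['scene','side']:
    c=cam(n); im=c['image'].copy()
    for t in list(P)+['spray_can','rod_carton','cooler_core','tape_roll','hex_nut','bush','angle_bracket']:
        r=cut_out(c,t); D[n,t]=r
        print(n,t,[(round(d['confidence'],2),d['rect']) for d in r])
    D[n]=c
pickle.dump(D,open('d0.pkl','wb'))
E
```

```text
scene housing_big_round [(0.76, [252.2, 200.9, 45.6, 53.4])]
scene housing_small_round [(0.63, [157.9, 153.7, 30.8, 37.7])]
scene housing_square [(0.78, [304.7, 228.1, 57.1, 56.5])]
scene housing_oblong [(0.64, [200.9, 166.2, 53.8, 55.9]), (0.2, [154.8, 154.3, 32.9, 36.0])]
scene cover_big_round [(0.82, [205.8, 117.4, 36.1, 27.8]), (0.62, [133.7, 82.2, 80.4, 64.5]), (0.5, [262.8, 181.8, 15.2, 12.5])]
scene cover_small_round []
scene cover_square [(0.72, [289.9, 158.4, 46.8, 38.4])]
scene cover_oblong [(0.74, [305.5, 225.2, 52.2, 60.4]), (0.62, [242.6, 135.4, 40.2, 40.2])]
scene file [(0.76, [323.5, 219.2, 25.9, 64.4])]
scene wire_brush [(0.38, [195.9, 164.7, 57.1, 37.0])]
scene chisel [(0.56, [195.2, 165.7, 58.6, 34.0])]
scene tool_tray [(0.9, [134.2, 82.6, 78.4, 66.3])]
scene spray_can []
scene rod_carton [(0.84, [182.9, 227.4, 68.4, 47.1])]
scene cooler_core [(0.85, [381.7, 186.2, 85.4, 95.5])]
scene tape_roll [(0.77, [362.4, 278.9, 43.9, 38.7]), (0.57, [250.7, 195.8, 53.1, 43.2])]
scene hex_nut []
scene bush []
scene angle_bracket []
side housing_big_round [(0.68, [308.3, 97.3, 20
[... 642 characters left out ...]
le [(0.94, [150.7, 242.1, 69.3, 24.9]), (0.61, [340.1, 183.9, 44.1, 25.6])]
side wire_brush [(0.62, [207.8, 183.5, 44.5, 51.6]), (0.47, [240.3, 257.4, 21.6, 22.7])]
side chisel [(0.46, [189.9, 166.8, 46.9, 47.0]), (0.24, [269.2, 245.9, 57.2, 43.7])]
side tool_tray [(0.9, [335.6, 132.0, 86.7, 61.7])]
side spray_can [(0.89, [307.0, 95.9, 18.7, 49.7])]
side rod_carton [(0.68, [191.8, 168.1, 47.2, 46.0])]
side cooler_core [(0.66, [137.7, 292.1, 109.8, 91.2])]
side tape_roll [(0.72, [120.1, 289.8, 42.2, 41.6]), (0.19, [339.6, 181.4, 44.6, 27.1])]
side hex_nut [(0.7, [275.0, 222.3, 17.4, 12.3])]
side bush [(0.66, [138.9, 292.9, 105.9, 91.1])]
side angle_bracket [(0.55, [237.8, 254.6, 21.4, 24.2])]
```

```bash
cat >> h.py <<'E'
def near(r,uv,rad=25):
    for d in r:
        q=d['rect']; c=(q[0]+q[2]/2,q[1]+q[3]/2)
        if np.hypot(c[0]-uv[0],c[1]-uv[1])<rad: return d['pixels']
    return None
E
python3 - <<'E'
from h import *
import pickle
D=pickle.load(open('d0.pkl','rb')); cs=[D['scene'],D['side']]
L={'housing_big_round':((275,226),(230,226)),'housing_small_round':((173,172),(297,157)),'housing_square':((333,255),(192,267)),'housing_oblong':((228,195),(272,196)),
'cover_big_round':((224,131),(361,196)),'cover_square':((312,177),(298,267)),'cover_oblong':((262,155),(328,225)),
'file':((337,251),(185,254)),'chisel':((224,182),(275,180)),'wire_brush':((277,215),(230,210)),'tool_tray':((174,115),(379,162))}
def go(n,key,z):
    ms=[near(D[k,key],uv) for k,uv in zip(('scene','side'),L[key])]
    for lab,sel in (('both',[0,1]),('scene',[0]),('side',[1])):
        s=[i for i in sel if ms[i] is not None]
        if len(s)<len(sel): continue
        r=fit([cs[i] for i in s],[ms[i] for i in s],n,z); print(n,lab,np.round(r[:2],4),np.round(r[2:],2))
go('cover_big_round','cover_big_round',0); go('cover_small_round','cover_big_round',0)
for k in ('cover_square','cover_oblong'): go(k,k,0)
for k in L:
    if 'housing' in k or 'tray' in k: go(k,k,0)
for k in ('file','chisel','wire_brush'): go(k,k,.07)
E
```

```text
cover_big_round both [ 0.434 -0.231] [1.6049e+02 7.0000e-02]
cover_big_round scene [ 0.4352 -0.233 ] [1.0235e+02 1.0000e-01]
cover_big_round side [ 0.434  -0.2304] [1.5584e+02 3.0000e-02]
cover_small_round both [ 0.4376 -0.221 ] [71.29  0.38]
cover_small_round scene [ 0.4462 -0.2258] [57.99  0.35]
cover_small_round side [ 0.4232 -0.2199] [75.77  0.39]
cover_square both [0.4486 0.0832] [6.637e+01 5.000e-02]
cover_square scene [0.4492 0.0826] [6.631e+01 4.000e-02]
cover_square side [0.4474 0.084 ] [6.61e+01 4.00e-02]
cover_oblong both [ 0.4555 -0.0803] [-2.67  0.08]
cover_oblong scene [ 0.4556 -0.0804] [1.7666e+02 6.0000e-02]
cover_oblong side [ 0.4524 -0.079 ] [1.7731e+02 1.0000e-01]
housing_big_round both [0.6573 0.0843] [12.22  0.53]
housing_big_round scene [0.6612 0.0829] [7.49 0.53]
housing_big_round side [0.6536 0.0859] [20.95  0.45]
housing_small_round both [ 0.6592 -0.2511] [-12.43   0.09]
housing_small_round scene [ 0.6623 -0.2509] [-18.63   0.07]
housing_small_round side [ 0.6567 -0.2494] [20.38  0.05]
housing_square both [0.6488 0.246 ] [-2.63  0.44]
housing_square scene [0.6527 0.2457] [87.96  0.42]
housing_square side [0.6463 0.247 ] [-1.93  0.41]
housing_oblong both [ 0.6365 -0.0781] [-13.53   0.39]
housing_oblong scene [ 0.6405 -0.0781] [-12.38   0.39]
housing_oblong side [ 0.6317 -0.0766] [-14.11   0.31]
tool_tray both [ 0.4576 -0.4048] [1.79e+02 4.00e-02]
tool_tray scene [ 0.4588 -0.4056] [1.788e+02 4.000e-02]
tool_tray side [ 0.4559 -0.4042] [-1.04  0.04]
file both [0.6622 0.2456] [3.7337e+02 1.4000e-01]
file scene [0.6632 0.2453] [3.7288e+02 8.0000e-02]
file side [0.6607 0.2474] [14.4   0.15]
chisel scene [ 0.6368 -0.0854] [-25.39   0.1 ]
wire_brush side [0.6582 0.0814] [3.4292e+02 1.9000e-01]
```

```bash
python3 - <<'E'
from h import *
import pickle
D=pickle.load(open('d0.pkl','rb')); 
P['spray_can']=[cyl(56,0,160)]
for n,uv in (('spray_can',(317,120)),):
    m=near(D['side',n],uv); print(fit([D['side']],[m],n,0,yaws=[0]))
c=D['scene']
for n,uv,z in (('can',(130,160),0),('nut',(270,187),.018),('bush',(225,163),.022),('brk',(319,212),.02),('tape',(386,295),.025)): print(n,atz(c,[uv],z)[0])
c=D['side']
for n,uv,z in (('can',(317,143),0),('nut',(283,227),.018),('bush',(313,194),.022),('brk',(247,268),.02)): print(n,atz(c,[uv],z)[0])
def drawfit(c,im,name,x,y,z,a,k):
    for p in P[name]:
        h=cv2.convexHull(proj(c,p@Rz(np.radians(a)).T+[x,y,z]).astype(np.float32)); cv2.polylines(im,[np.int32((h+.5)*k)],True,(0,0,255),1)
F={'cover_big_round':(.434,-.231,0,160),'cover_square':(.4486,.0832,0,66),'cover_oblong':(.4555,-.0803,0,-2.7),'file':(.6622,.2456,.07,13.4),'chisel':(.6368,-.0854,.07,-25.4),'wire_brush':(.6582,.0814,.07,-17),'housing_oblong':(.6365,-.0781,0,-13.5),'housing_square':(.6488,.246,0,-2.6),'housing_big_round':(.657,.084,0,0)}
for c,(u,v,w,h) in ((D['scene'],(190,110,180,180)),(D['side'],(140,150,250,150))):
    k=800//w if w>200 else 3; im=cv2.resize(c['image'],None,fx=k,fy=k,interpolation=cv2.INTER_CUBIC); o=im.copy()
    for n,f in F.items(): drawfit(c,o,n,*f,k)
    cv2.imwrite(f"pics/b_{c['name']}.png",im[v*k:(v+h)*k,u*k:(u+w)*k]);cv2.imwrite(f"pics/bo_{c['name']}.png",o[v*k:(v+h)*k,u*k:(u+w)*k])
E
```

```text
(np.float64(0.6740024830448001), np.float64(-0.3840524836861907), np.float64(-87.42715880423596), np.float64(0.08714793003815699))
can [ 6.74862072e-01 -4.09608959e-01 -1.11022302e-16]
nut [0.55109124 0.00322312 0.018     ]
bush [ 0.54872587 -0.15053406  0.022     ]
brk [0.55396909 0.15809649 0.02      ]
tape [0.68059261 0.39618563 0.025     ]
can [ 6.64978676e-01 -3.81616827e-01 -1.11022302e-16]
nut [ 0.54445019 -0.00073141  0.018     ]
bush [ 0.54276006 -0.15005063  0.022     ]
brk [0.54069542 0.16327774 0.02      ]
```

View pics/b_scene.png

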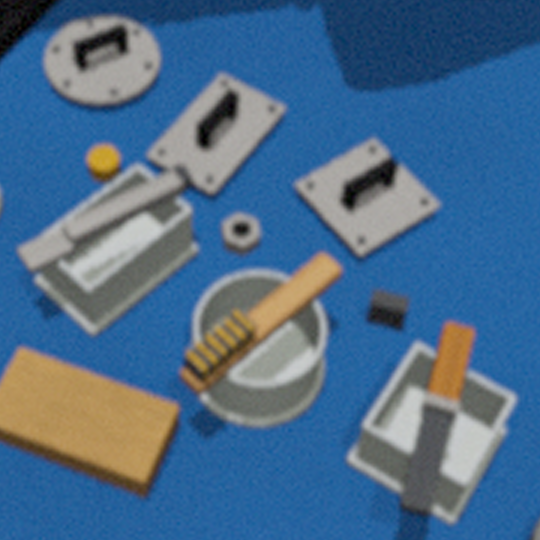

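View pics/bo_scene.png

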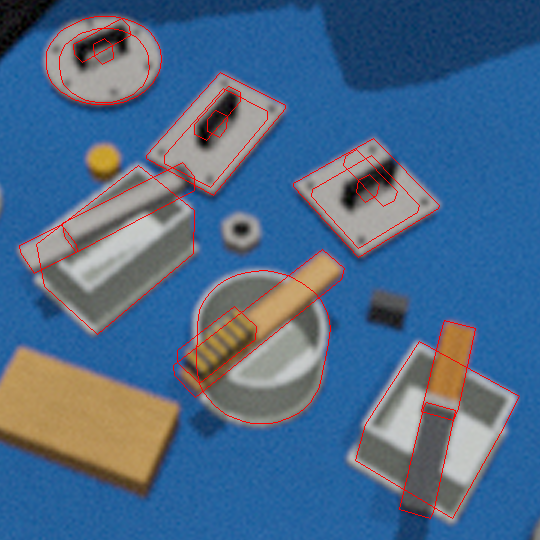

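View pics/bo_side.png

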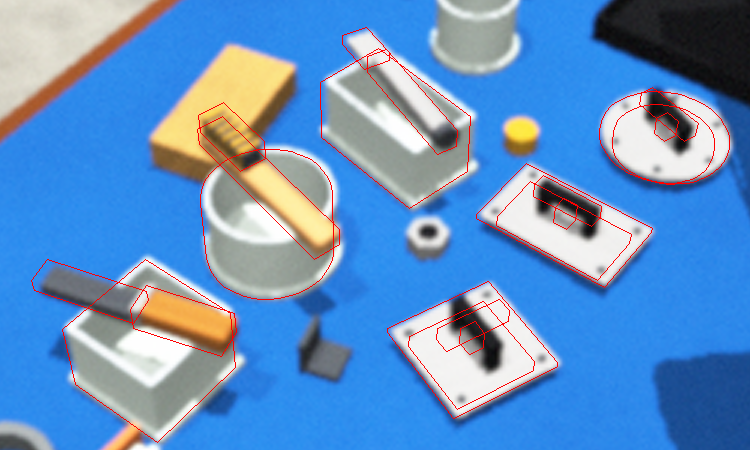

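View pics/b_side.png

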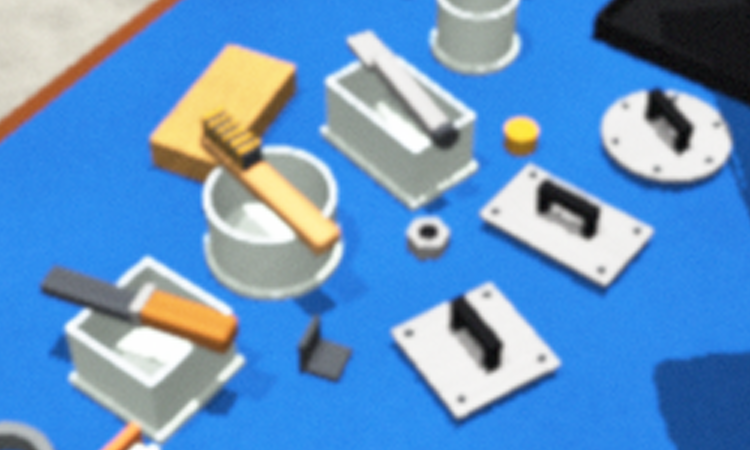

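servo_tool([
  [[100,3.4,5.2,0.5,0,0,-5.2],[100,3.4,5.2,0.5,0,0,-5.2],[100,3.4,5.2,0,0,0,-5.2],[100,3.4,5.2,0,0,0,-5.2],[100,3.4,5.2,0,0,0,-5.2],[100,3.4,5.2,0,0,0,-5.2],[100,3.4,5.2,0,0,0,-5.2],[100,3.4,5.2,0,0,0,-5.2],[100,3.4,5.2,0,0,0,-5.2],[60,3.2,5.2,0,0,0,-4.9],[45,0,0,0,0,0,0],[45,0,0,0,0,0,0]],
], grip_force=45)

```text
clock: 3.65
ee_pos: [0.6368, -0.0849, 0.2363]
tcp_rot: [[-0.904, 0.428, -0.001], [0.428, 0.904, -0.0], [0.001, -0.0, -1.0]]
contact_force: [-0.7, 0.3, -0.2]
width: 0.72
```

```bash
cat >> h.py <<'E'
def st():
    s=sensors.sense(); R=s['tcp_rot']; print('t',round(s['clock'],2),'tcp',np.round(s['ee_pos']*100,2),'jawyaw',round(np.degrees(np.arctan2(R[1,1],R[0,1])),1),'tilt',np.round(R[:,2],3),'F',np.round(s['contact_force'],1),'w',round(s['width']*88,1),'j',np.round(s['joints'],2)); return s
E
python3 - <<'E'
from h import *
st(); c=cam('wrist'); cv2.imwrite('pics/c_w.png',c['image'])
for t in ('chisel','housing_oblong'):
    for d in cut_out(c,t): print(t,round(d['confidence'],2),d['rect'])
E
```

```text
t 3.65 tcp [63.68 -8.49 23.63] jawyaw 64.7 tilt [-0.001 -0.    -1.   ] F [-0.7  0.3 -0.2] w 63.4 j [ 0.17  0.3  -0.05  0.   -1.22 -2.18]
chisel 0.97 [246.0, 106.5, 22.9, 138.0]
housing_oblong 0.55 [222.3, 114.8, 76.5, 116.7]
```

View pics/c_w.png

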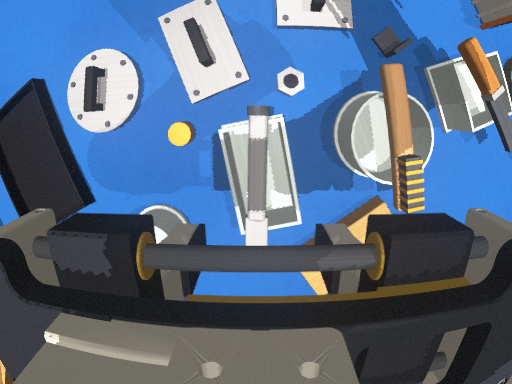

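```bash
cat >> h.py <<'E'
def wign(r=208):
    m=np.zeros((384,512),bool); m[r:]=1; return m
def ov(c,F,fn):
    k=1.5; o=cv2.resize(c['image'],None,fx=k,fy=k)
    for n,(x,y,z,a) in F.items():
        for p in P[n]:
            h=cv2.convexHull(proj(c,p@Rz(np.radians(a)).T+[x,y,z]).astype(np.float32)); cv2.polylines(o,[np.int32((h+.5)*k)],True,(0,0,255),1)
    cv2.imwrite(fn,o)
E
python3 - <<'E'
from h import *
c=cam('wrist')
print(proj(c,np.array([[.6368,-.0849,.2363],[.6368,-.0849,.08]])))
d=cut_out(c,'chisel')[0]
f=fit([c],[d['pixels']],'chisel',.07,ign=[wign()],yaws=[np.radians(-25)],x0=[.637,-.085]); print(np.round(f,4))
d2=cut_out(c,'housing_oblong')[0]
ov(c,{'chisel':(f[0],f[1],.07,f[2]),'housing_oblong':(.6395,-.0781,0,-13)},'pics/d.png')
E
```

```text
[[263.42251329 239.90458741]
 [261.86255595 182.08452614]]
[  0.6363  -0.0892 -26.0126   0.0592]
```

View pics/d.png

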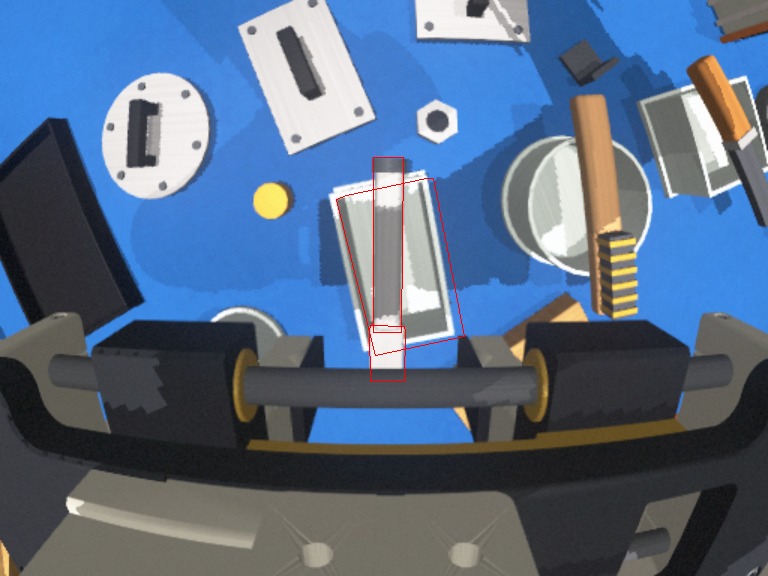

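servo_tool([
  [[45,-0.8,-0.1,-4,0,0,-0.7],[45,0,0,-4,0,0,0],[45,0,0,-4,0,0,0],[45,0,0,-2,0,0,0],[45,0,0,-1,0,0,0],[45,0,0,-1,0,0,0],[45,0,0,0,0,0,0]],
])

```text
clock: 4.82
ee_pos: [0.6288, -0.0863, 0.0765]
tcp_rot: [[-0.898, 0.44, -0.0], [0.44, 0.898, -0.0], [0.0, -0.0, -1.0]]
contact_force: [-0.6, -0.4, 0.2]
width: 0.449
```

```bash
python3 - <<'E'
from h import *
st(); c=cam('wrist'); cv2.imwrite('pics/e_w.png',c['image'])
E
```

```text
t 4.83 tcp [62.88 -8.63  7.65] jawyaw 63.9 tilt [-0. -0. -1.] F [-0.6 -0.4  0.2] w 39.5 j [ 0.17  0.42 -0.26 -0.   -0.89 -2.2 ]
```

View pics/e_w.png

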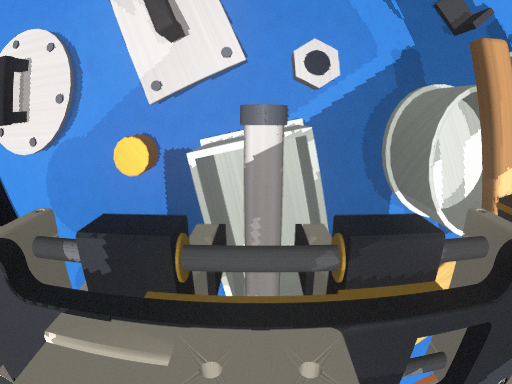

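servo_tool([
  [[45,0,0,-0.2,0,0,0],[0,0,0,0,0,0,0],[0,0,0,0,0,0,0],[0,0,0,0,0,0,0],[0,0,0,0,0,0,0],[0,0,0,1,0,0,0],[0,0,0,2,0,0,0],[0,0,0,4,0,0,0],[0,0,0,4,0,0,0],[0,0,0,3,0,0,0],[0,0,0,0,0,0,0]],
])

```text
clock: 6.25
ee_pos: [0.6301, -0.0862, 0.2177]
tcp_rot: [[-0.898, 0.44, 0.005], [0.44, 0.898, 0.0], [-0.004, 0.002, -1.0]]
contact_force: [-0.1, -0.0, -3.4]
width: 0.22
```

```bash
python3 - <<'E'
from h import *
st(); c=cam('wrist'); cv2.imwrite('pics/f_w.png',c['image'])
E
```

```text
t 6.25 tcp [63.01 -8.62 21.77] jawyaw 63.9 tilt [ 0.005  0.    -1.   ] F [-0.1 -0.  -3.4] w 19.4 j [ 0.17  0.3  -0.1   0.   -1.17 -2.2 ]
```

View pics/f_w.png

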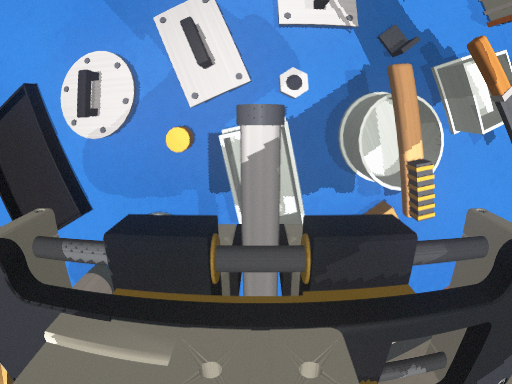

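servo_tool([
  [[0,-1.5,-2.4,0,0,0,2],[0,-3,-4.8,0,0,0,4.2],[0,-3,-4.8,0,0,0,4.2],[0,-3,-4.8,0,0,0,4.2],[0,-3,-4.8,0,0,0,4.2],[0,-3,-4.8,0,0,0,4.2],[0,-1.5,-2.5,0,0,0,2],[0,0,0,0,0,0,0],[0,0,0,-4,0,0,0],[0,0,0,-4,0,0,0],[0,0,0,-4,0,0,0],[0,0,0,0,0,0,0]],
])

```text
clock: 7.8
ee_pos: [0.4463, -0.3733, 0.0907]
tcp_rot: [[-1.0, 0.02, -0.008], [0.02, 1.0, 0.004], [0.008, 0.004, -1.0]]
contact_force: [0.2, 1.2, -2.0]
width: 0.224
```

```bash
python3 - <<'E'
from h import *
st(); c=cam('wrist'); 
o=cv2.resize(c['image'],None,fx=1.5,fy=1.5);cv2.imwrite('pics/g_w.png',o)
c=cam('scene'); k=4; im=cv2.resize(c['image'][60:180,90:290],None,fx=k,fy=k); cv2.imwrite('pics/g_s.png',im)
E
```

```text
t 7.8 tcp [ 44.63 -37.33   9.07] jawyaw 88.9 tilt [-0.008  0.004 -1.   ] F [ 0.2  1.2 -2. ] w 19.7 j [-0.36  0.33 -0.36 -0.   -0.88 -1.23]
```

View pics/g_w.png

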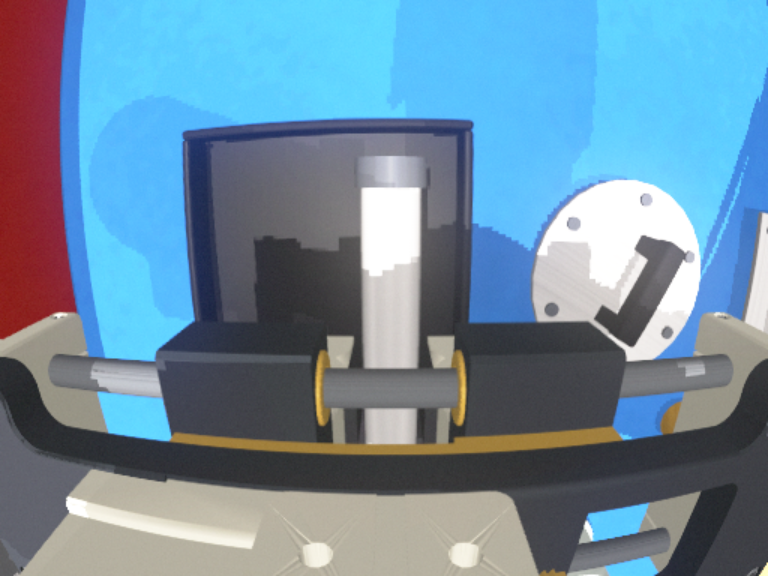

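View pics/g_s.png

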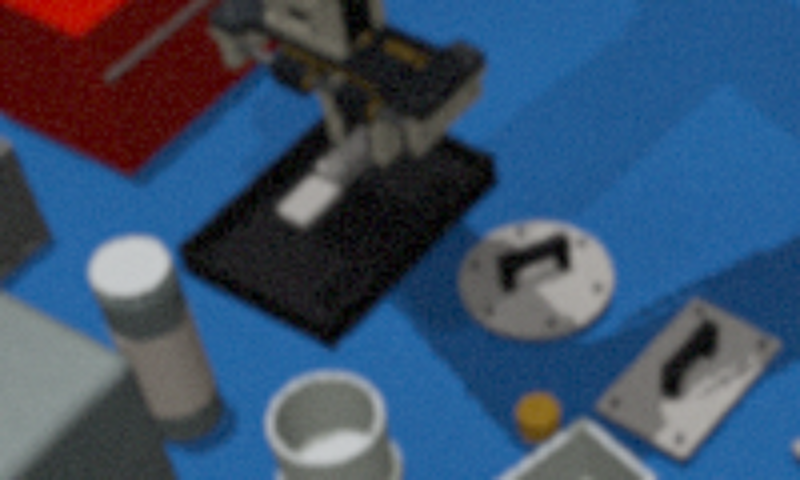

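servo_tool([
  [[0,0.5,-0.2,-3,0,0,0],[0,0,0,-2,0,0,0],[0,0,0,-1.5,0,0,0],[0,0,0,-0.7,0,0,0],[0,0,0,0,0,0,0]],
])

```text
clock: 8.52
ee_pos: [0.4542, -0.3773, 0.0229]
tcp_rot: [[-1.0, 0.019, 0.0], [0.019, 1.0, -0.0], [-0.0, -0.0, -1.0]]
contact_force: [0.7, -0.8, -1.6]
width: 0.226
```

```bash
python3 - <<'E'
from h import *
st()
E
```

```text
t 8.53 tcp [ 45.42 -37.73   2.29] jawyaw 88.9 tilt [ 0. -0. -1.] F [ 0.7 -0.8 -1.6] w 19.9 j [-0.36  0.43 -0.41  0.   -0.73 -1.23]
```

servo_tool([
  [[0,0,0,-0.8,0,0,0],[0,0,0,0,0,0,0],[34,0,0,0,0,0,0],[34,0,0,0,0,0,0],[34,0,0,2,0,0,0],[34,0,0,5,0,0,0],[45,0,0,6,0,0,0],[45,0,0,6,0,0,0]],
])

```text
clock: 9.52
ee_pos: [0.4537, -0.3772, 0.207]
tcp_rot: [[-1.0, 0.019, 0.001], [0.019, 1.0, -0.0], [-0.001, -0.0, -1.0]]
contact_force: [1.9, -0.5, 0.2]
width: 0.439
```

```bash
python3 - <<'E'
from h import *
st(); c=cam('wrist'); 
o=cv2.resize(c['image'],None,fx=1.5,fy=1.5);cv2.imwrite('pics/i_w.png',o)
c=cam('side'); ov(c,{},'pics/i_s.png')
for t in ('wire_brush','file'): print(t,[(round(d['confidence'],2),d['rect']) for d in cut_out(c,t)])
E
```

```text
t 9.53 tcp [ 45.37 -37.72  20.7 ] jawyaw 88.9 tilt [ 0.001 -0.    -1.   ] F [ 1.9 -0.5  0.2] w 38.6 j [-0.36  0.23 -0.21  0.   -1.13 -1.23]
wire_brush [(0.91, [208.7, 186.5, 41.3, 46.1])]
file [(0.92, [152.3, 240.5, 68.7, 26.8])]
```

View pics/i_w.png

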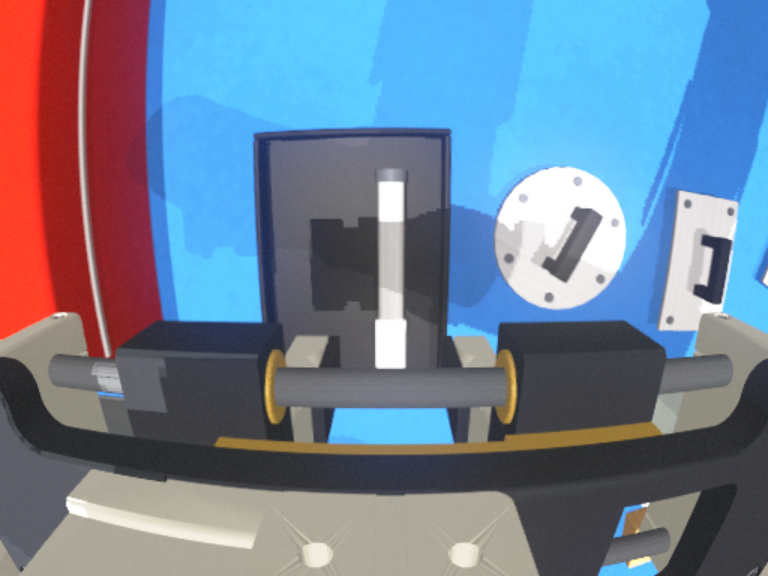

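View pics/i_s.png

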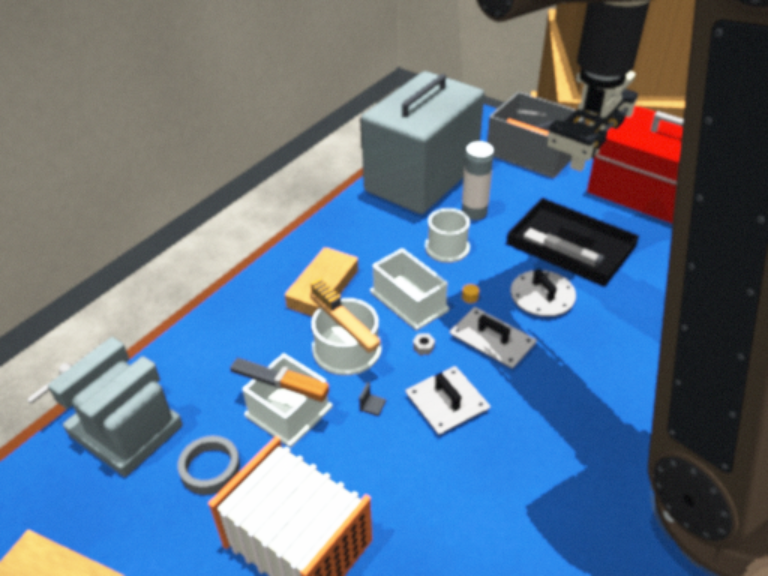

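servo_tool([
  [[45,1.2,2.5,1,0,0,-1],[45,2.3,5.1,1,0,0,-2],[45,2.3,5.1,1,0,0,-2],[45,2.3,5.1,0,0,0,-2],[45,2.3,5.1,0,0,0,-2],[45,2.3,5.1,0,0,0,-2],[45,2.3,5.1,0,0,0,-2],[45,2.3,5.1,0,0,0,-2],[45,1.9,5.1,0,0,0,-1],[45,1.2,2.6,0,0,0,0],[45,0,0,0,0,0,0]],
])

```text
clock: 11.1
ee_pos: [0.6579, 0.0834, 0.2326]
tcp_rot: [[-0.956, 0.292, -0.003], [0.292, 0.956, -0.001], [0.002, -0.002, -1.0]]
contact_force: [-1.3, -0.5, -1.1]
width: 0.448
```

```bash
cat > m.py <<'E'
from h import *
import sys
name=sys.argv[1]; z=float(sys.argv[2]); a0=float(sys.argv[3]); fn=sys.argv[4]; g=float(sys.argv[5])
s=st(); c=cam('wrist')
ds=cut_out(c,name); print([(round(d['confidence'],2),d['rect']) for d in ds])
f=fit([c],[ds[0]['pixels']],name,z,ign=[wign()],yaws=[np.radians(a0)],x0=s['ee_pos']); print('fit',np.round(f,4))
a=np.radians(f[2]); t=np.array([f[0]+g*np.cos(a),f[1]+g*np.sin(a)]); R=s['tcp_rot']; y=np.degrees(np.arctan2(R[1,1],R[0,1]))
print('move cm',np.round((t-s['ee_pos'][:2])*100,2),'turn',np.round((f[2]+90-y+90)%180-90,1))
ov(c,{name:(f[0],f[1],z,f[2])},fn)
E
python3 m.py wire_brush .07 -17 pics/j.png 0
```

```text
t 11.1 tcp [65.79  8.34 23.26] jawyaw 73.0 tilt [-0.003 -0.001 -1.   ] F [-1.3 -0.5 -1.1] w 39.4 j [ 0.42  0.34 -0.01 -0.   -1.23 -2.29]
[(0.76, [244.7, 102.4, 28.4, 140.6])]
fit [  0.6566   0.0811 -15.4593   0.0335]
move cm [-0.13 -0.23] turn 1.5
```

View pics/j.png

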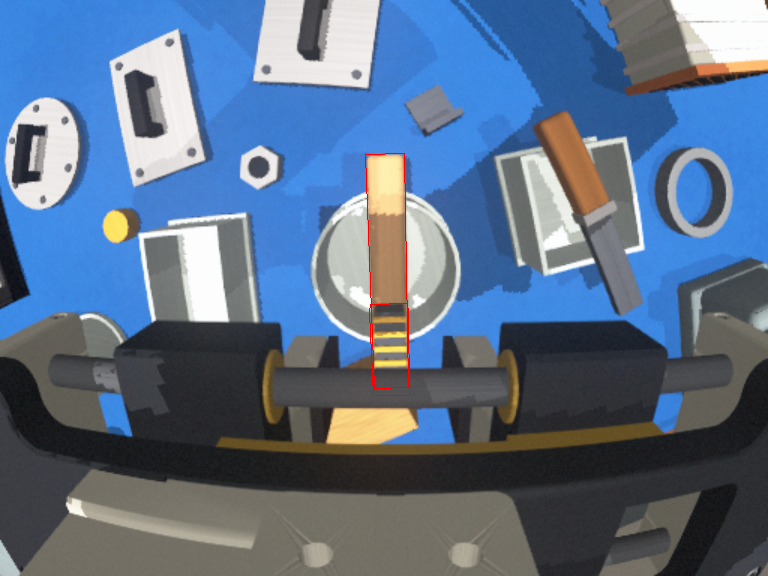

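servo_tool([
  [[45,-0.1,-0.2,-3,0,0,1.5],[45,0,0,-4,0,0,0],[45,0,0,-4,0,0,0],[45,0,0,-3,0,0,0],[45,0,0,-1.4,0,0,0],[45,0,0,-1,0,0,0],[45,0,0,0,0,0,0],[0,0,0,0,0,0,0],[0,0,0,0,0,0,0],[0,0,0,0,0,0,0],[0,0,0,0,0,0,0],[0,0,0,1,0,0,0],[0,0,0,2,0,0,0],[0,0,0,4,0,0,0],[0,0,0,4,0,0,0],[0,0,0,3,0,0,0],[0,0,0,0,0,0,0]],
])

```text
clock: 13.32
ee_pos: [0.658, 0.0801, 0.2138]
tcp_rot: [[-0.963, 0.269, 0.004], [0.269, 0.963, 0.001], [-0.004, 0.003, -1.0]]
contact_force: [0.4, -0.1, -2.5]
width: 0.294
```

```bash
python3 - <<'E'
from h import *
st(); c=cam('wrist'); ov(c,{},'pics/k.png')
E
```

```text
t 13.32 tcp [65.8   8.01 21.38] jawyaw 74.4 tilt [ 0.004  0.001 -1.   ] F [ 0.4 -0.1 -2.5] w 25.9 j [ 0.41  0.34 -0.04  0.   -1.18 -2.26]
```

View pics/k.png

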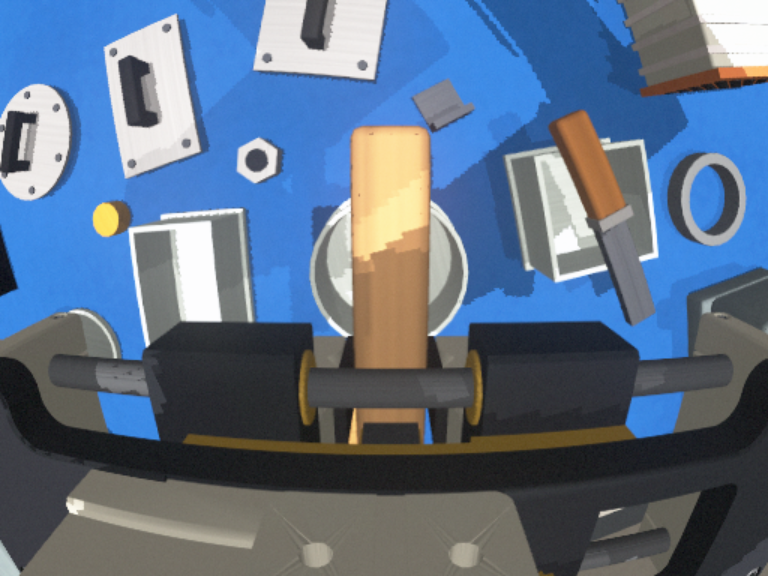

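servo_tool([
  [[0,-1,-2.5,1,0,0,0],[0,-2,-5.2,0,0,0,1.6],[0,-2,-5.2,0,0,0,1.6],[0,-2,-5.2,0,0,0,1.6],[0,-2,-5.2,0,0,0,1.6],[0,-2,-5.2,0,0,0,1.6],[0,-2,-5.2,0,0,0,1.6],[0,-2,-5.2,0,0,0,1.6],[0,-2,-5.2,0,0,0,1.6],[0,-2,-5.2,0,0,0,1.6],[0,-1,-2.1,0,0,0,0],[0,0,0,0,0,0,0],[0,0,0,-4,0,0,0],[0,0,0,-4,0,0,0],[0,0,0,-4,0,0,0],[0,0,0,-2,0,0,0],[0,0,0,0,0,0,0],[0,0,0,0,0,0,0]],
])

```text
clock: 15.62
ee_pos: [0.4574, -0.4342, 0.0815]
tcp_rot: [[-1.0, 0.02, 0.001], [0.02, 1.0, -0.001], [-0.001, -0.001, -1.0]]
contact_force: [0.7, 0.5, -1.2]
width: 0.291
```

```bash
python3 - <<'E'
from h import *
st(); c=cam('wrist'); ov(c,{},'pics/l.png')
E
```

```text
t 15.62 tcp [ 45.74 -43.42   8.15] jawyaw 88.8 tilt [ 0.001 -0.001 -1.   ] F [ 0.7  0.5 -1.2] w 25.6 j [-0.45  0.41 -0.27  0.   -0.89 -1.14]
```

View pics/l.png

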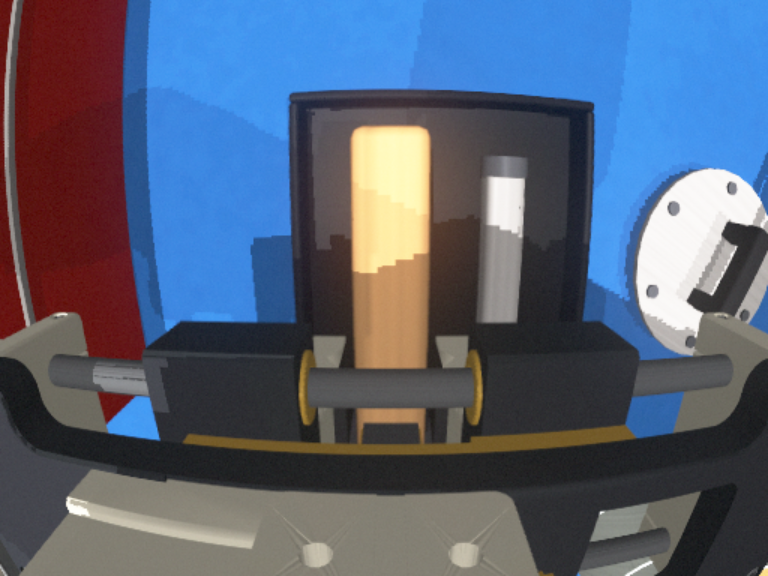

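```bash
python3 - <<'E'
from h import *
c=cam('scene'); print(atz(c,[(124,104),(157,77)],0))
E
```

```text
[[ 0.50413469 -0.58571612  0.        ]
 [ 0.34087435 -0.57877843  0.        ]]
```

servo_tool([
  [[0,0,0,-3,0,0,0],[0,0,0,-2,0,0,0],[0,0,0,-1.5,0,0,0],[0,0,0,-0.5,0,0,0],[0,0,0,0,0,0,0],[38,0,0,0,0,0,0],[38,0,0,0,0,0,0],[38,0,0,2,0,0,0],[38,0,0,5,0,0,0],[45,0,0,6,0,0,0],[45,0,0,2,0,0,0]],
])

```text
clock: 17.1
ee_pos: [0.4586, -0.4354, 0.1658]
tcp_rot: [[-1.0, 0.021, 0.006], [0.021, 1.0, -0.004], [-0.006, -0.004, -1.0]]
contact_force: [-0.1, 0.6, -1.7]
width: 0.445
```

```bash
python3 - <<'E'
from h import *
st(); c=cam('wrist'); ov(c,{},'pics/n.png')
E
```

```text
t 17.1 tcp [ 45.86 -43.54  16.58] jawyaw 88.8 tilt [ 0.006 -0.004 -1.   ] F [-0.1  0.6 -1.7] w 39.2 j [-0.45  0.33 -0.18  0.   -1.06 -1.14]
```

View pics/n.png

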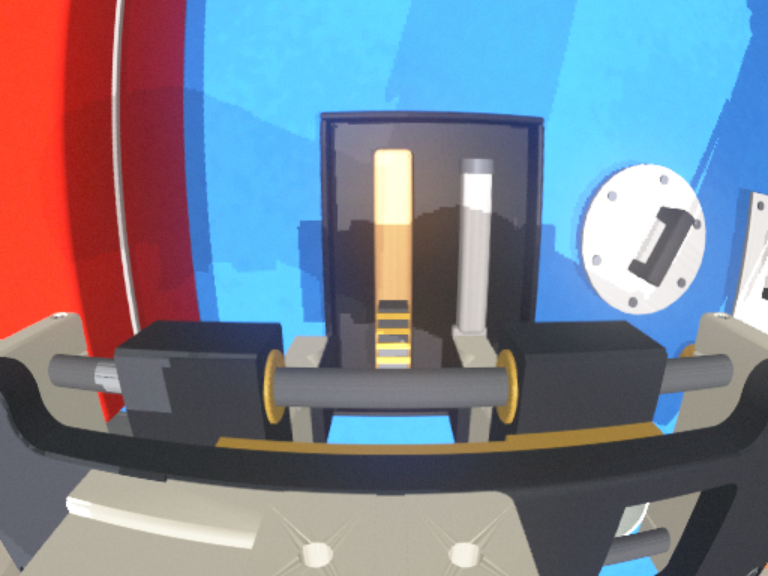

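servo_tool([
  [[45,0.4,2.5,3,0,0,0],[45,1.6,5.2,2.3,0,0,1.2],[45,1.6,5.2,1,0,0,1.2],[45,1.6,5.2,0.5,0,0,1.2],[45,1.6,5.2,0,0,0,1.2],[45,1.6,5.2,0,0,0,1.2],[45,1.6,5.2,0,0,0,1.2],[45,1.6,5.2,0,0,0,1.2],[45,1.6,5.2,0,0,0,1.2],[45,1.6,5.2,0,0,0,1.2],[45,1.6,5.2,0,0,0,1.2],[45,1.6,5.2,0,0,0,1.2],[45,1.6,5.2,0,0,0,1.2],[45,0.8,3.2,0,0,0,0.2],[45,0,0,0,0,0,0]],
])

```text
clock: 19.02
ee_pos: [0.6609, 0.2492, 0.2276]
tcp_rot: [[-0.972, -0.234, -0.001], [-0.234, 0.972, -0.0], [0.001, -0.0, -1.0]]
contact_force: [-0.5, -0.8, -0.1]
width: 0.451
```

```bash
python3 m.py file .07 13 pics/o.png 0.016
```

```text
t 19.02 tcp [66.09 24.92 22.76] jawyaw 103.5 tilt [-0.001 -0.    -1.   ] F [-0.5 -0.8 -0.1] w 39.7 j [ 0.64  0.41  0.09 -0.   -1.25 -1.97]
[(0.78, [240.9, 104.7, 28.8, 141.4])]
fit [ 0.6596  0.2432 13.1664  0.0444]
move cm [ 1.42 -0.23] turn -0.4
```

View pics/o.png

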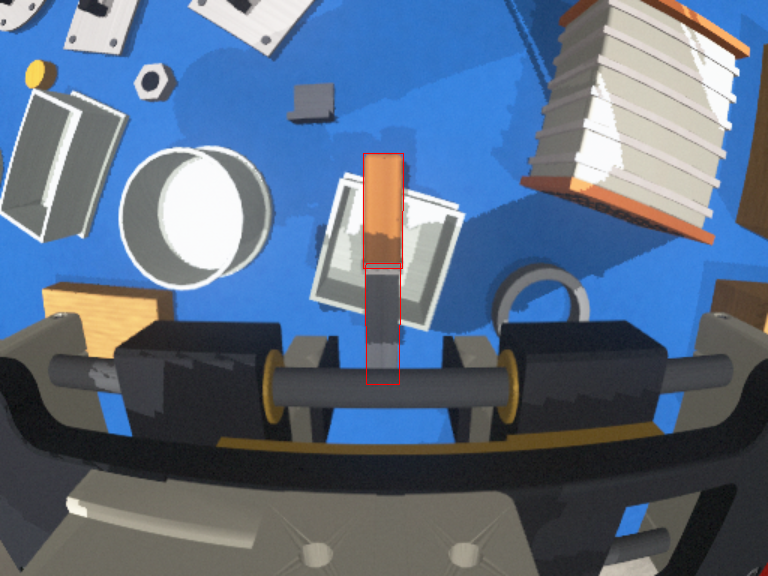

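servo_tool([
  [[45,1.4,-0.2,-3,0,0,-0.4],[45,0,0,-4,0,0,0],[45,0,0,-4,0,0,0],[45,0,0,-2,0,0,0],[45,0,0,-1.3,0,0,0],[45,0,0,-0.9,0,0,0],[45,0,0,0,0,0,0],[45,0,0,0,0,0,0]],
])

```text
clock: 20.12
ee_pos: [0.6754, 0.245, 0.0776]
tcp_rot: [[-0.974, -0.225, 0.001], [-0.225, 0.974, 0.001], [-0.001, 0.0, -1.0]]
contact_force: [0.2, 1.2, -0.7]
width: 0.451
```

```bash
python3 - <<'E'
from h import *
st()
E
```

```text
t 20.12 tcp [67.54 24.5   7.76] jawyaw 103.0 tilt [ 0.001  0.001 -1.   ] F [ 0.2  1.2 -0.7] w 39.7 j [ 0.62  0.54 -0.06  0.   -0.97 -1.96]
```

servo_tool([
  [[45,0,0.1,-0.4,0,0,0],[45,0,0,0,0,0,0],[0,0,0,0,0,0,0],[0,0,0,0,0,0,0],[0,0,0,0,0,0,0],[0,0,0,0,0,0,0],[0,0,0,1,0,0,0],[0,0,0,2,0,0,0],[0,0,0,4,0,0,0],[0,0,0,4,0,0,0],[0,0,0,3,0,0,0],[0,0,0,0,0,0,0]],
])

```text
clock: 21.62
ee_pos: [0.6765, 0.2465, 0.2177]
tcp_rot: [[-0.974, -0.225, 0.006], [-0.225, 0.974, 0.003], [-0.007, 0.002, -1.0]]
contact_force: [-0.2, 0.2, -2.2]
width: 0.268
```

```bash
python3 - <<'E'
from h import *
st(); c=cam('wrist'); ov(c,{},'pics/p.png')
E
```

```text
t 21.62 tcp [67.65 24.65 21.77] jawyaw 103.0 tilt [ 0.006  0.003 -1.   ] F [-0.2  0.2 -2.2] w 23.5 j [ 0.62  0.43  0.1   0.   -1.24 -1.96]
```

View pics/p.png

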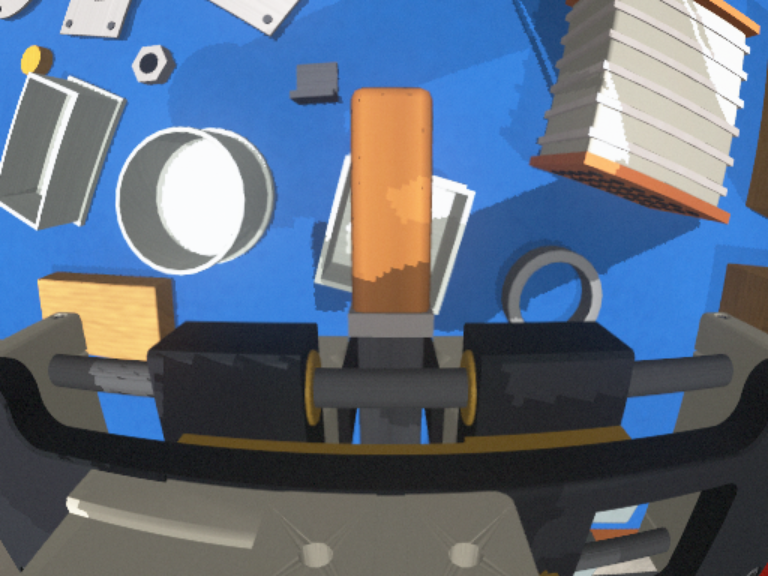

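servo_tool([
  [[0,-0.5,-1.3,1,0,0,0],[0,-1.7,-5.2,0,0,0,-1.1],[0,-1.7,-5.2,0,0,0,-1.1],[0,-1.7,-5.2,0,0,0,-1.1],[0,-1.7,-5.2,0,0,0,-1.1],[0,-1.7,-5.2,0,0,0,-1.1],[0,-1.7,-5.2,0,0,0,-1.1],[0,-1.7,-5.2,0,0,0,-1.1],[0,-1.7,-5.2,0,0,0,-1.1],[0,-1.7,-5.2,0,0,0,-1.1],[0,-1.7,-5.2,0,0,0,-1.1],[0,-1.7,-5.2,0,0,0,-1.1],[0,-1.7,-5.2,0,0,0,-1.1],[0,-0.5,-1.4,0,0,0,-0.8],[0,0,0,0,0,0,0],[0,0,0,-4,0,0,0],[0,0,0,-4,0,0,0],[0,0,0,-4,0,0,0],[0,0,0,0,0,0,0],[0,0,0,0,0,0,0]],
])

```text
clock: 24.18
ee_pos: [0.462, -0.4051, 0.1042]
tcp_rot: [[-1.0, 0.016, 0.001], [0.016, 1.0, -0.001], [-0.001, -0.001, -1.0]]
contact_force: [-0.0, -0.5, -1.7]
width: 0.269
```

```bash
python3 - <<'E'
from h import *
st(); c=cam('wrist'); ov(c,{},'pics/q.png')
E
```

```text
t 24.18 tcp [ 46.2  -40.51  10.42] jawyaw 89.1 tilt [ 0.001 -0.001 -1.   ] F [-0.  -0.5 -1.7] w 23.7 j [-0.4   0.36 -0.28  0.   -0.92 -1.19]
```

View pics/q.png

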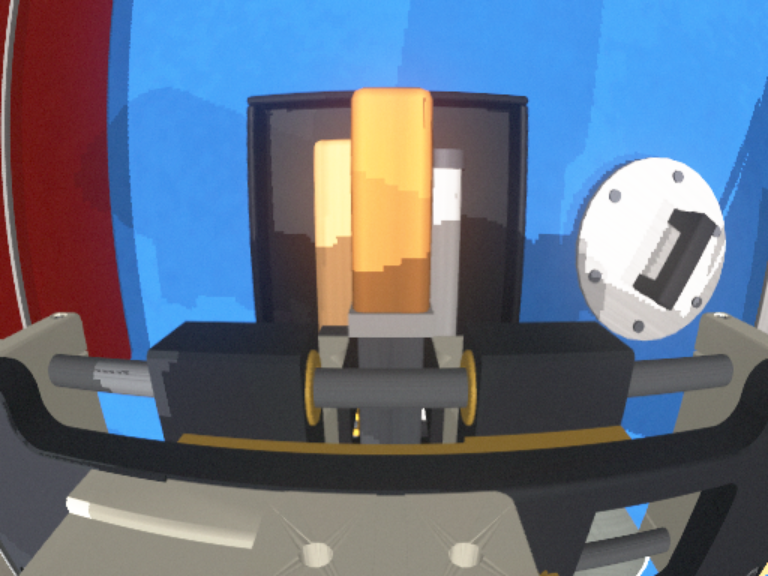

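servo_tool([
  [[0,0.1,0.1,-3,0,0,0],[0,0,0,-2,0,0,0],[0,0,0,-1.5,0,0,0],[0,0,0,-0.7,0,0,0],[0,0,0,0,0,0,0],[0,0,0,0,0,0,0],[38,0,0,0,0,0,0],[38,0,0,0,0,0,0],[38,0,0,0,0,0,0],[38,0,0,2,0,0,0],[38,0,0,5,0,0,0],[45,0,0,6,0,0,0],[45,0,0,4,0,0,0],[45,0,0,0,0,0,0]],
])

```text
clock: 25.98
ee_pos: [0.4636, -0.4053, 0.2049]
tcp_rot: [[-1.0, 0.017, 0.006], [0.017, 1.0, -0.004], [-0.007, -0.004, -1.0]]
contact_force: [-0.1, 0.7, -0.4]
width: 0.45
```

```bash
python3 - <<'E'
from h import *
st(); c=cam('wrist'); ov(c,{},'pics/r.png')
E
```

```text
t 25.98 tcp [ 46.36 -40.53  20.49] jawyaw 89.0 tilt [ 0.006 -0.004 -1.   ] F [-0.1  0.7 -0.4] w 39.6 j [-0.4   0.27 -0.16  0.   -1.13 -1.19]
```

View pics/r.png

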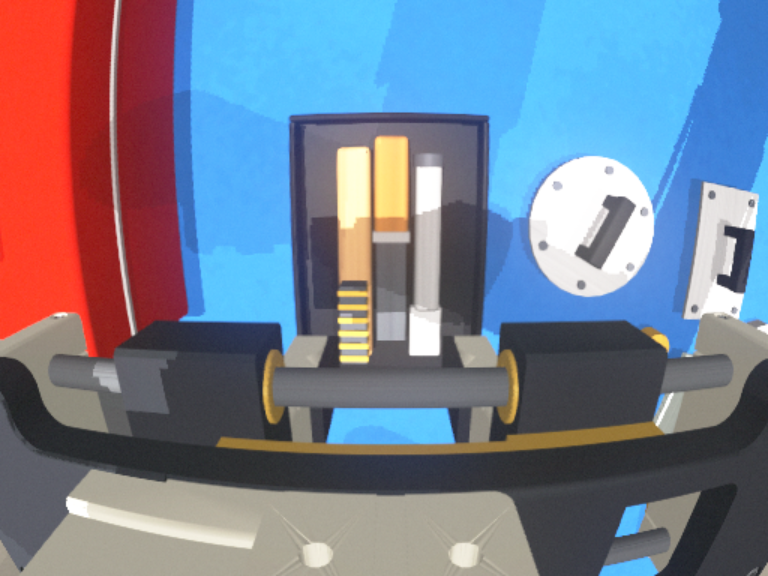

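servo_tool([
  [[45,0.4,2,0,0,0,0],[45,0.6,5,0,0,0,0],[45,1,5,1,0,0,0],[45,1,4,1,0,0,0],[45,0,1.4,0,0,0,0],[45,0,0,0,0,0,0]],
])

```text
clock: 26.78
ee_pos: [0.4914, -0.2288, 0.2196]
tcp_rot: [[-1.0, 0.016, -0.002], [0.016, 1.0, 0.0], [0.002, 0.0, -1.0]]
contact_force: [-0.2, 0.1, 0.1]
width: 0.449
```

```bash
cat > hc.py <<'E'
from h import *
B=4
for k,p in {'housing_big_round':cyl(112+2*B,0,4),'housing_small_round':cyl(80+2*B,0,4),'housing_square':bx(92+2*B,92+2*B,0,4),'housing_oblong':bx(124+2*B,72+2*B,0,4)}.items(): P[k].append(p)
P['handle']=[bx(60,14,36,50),box(-30,-22,-7,7,17,36),box(22,30,-7,7,17,36)]
def handle(c,cover,x,y,z,a):
    # dark pixels inside handle neighbourhood
    u=proj(c,np.array([[x,y,z+.035]]))[0]; g=c['image'].max(2)
    uu=proj(c,np.array([[x+.05,y,z+.035],[x,y+.05,z+.035]])); r=max(np.linalg.norm(uu-u,axis=1))*.9
    yy,xx=np.mgrid[:384,:512]
    m=(g<95)&(np.hypot(xx-u[0],yy-u[1])<r)
    return m.astype(np.uint8)
E
python3 - <<'E'
from hc import *
s=st(); c=cam('wrist'); cs=cam('scene'); cd=cam('side')
ms=[]
for q,uv in ((c,None),(cs,(224,131)),(cd,(361,196))):
    r=cut_out(q,'cover_big_round'); print(q['name'],[(round(d['confidence'],2),d['rect']) for d in r])
    m=r[0]['pixels'] if uv is None else near(r,uv); ms.append(m)
ig=[wign(),np.zeros((384,512),bool),np.zeros((384,512),bool)]
f=fit([c],ms[:1],'cover_big_round',0,ign=ig,yaws=np.radians([60]),x0=[.434,-.231]); print('wrist',np.round(f,4))
ok=[i for i in (1,2) if ms[i] is not None]
f2=fit([[c,cs,cd][i] for i in ok],[ms[i] for i in ok],'cover_big_round',0,yaws=np.radians([60]),x0=[.434,-.231]); print('others',np.round(f2,4))
for q,ff in ((c,f),(cs,f2),(cd,f2)):
    m=handle(q,'',ff[0],ff[1],0,0); print(q['name'],m.sum()); h=fit([q],[m>0],'handle',0,x0=f,yaws=np.radians([0,45,90,135])); print('handle',np.round(h,4))
    cv2.imwrite('pics/s_m_%s.png'%q['name'],m*255)
    if q is c: ov(c,{'cover_big_round':(f[0],f[1],0,h[2]),'handle':(h[0],h[1],0,h[2])},'pics/s.png')
E
```

```text
t 26.77 tcp [ 49.14 -22.88  21.96] jawyaw 89.1 tilt [-0.002  0.    -1.   ] F [-0.2  0.1  0.1] w 39.5 j [-0.07  0.15 -0.29 -0.   -1.14 -1.51]
wrist [(0.91, [206.4, 80.9, 97.7, 92.4])]
scene [(0.9, [206.8, 115.3, 33.7, 31.3]), (0.66, [134.0, 80.1, 78.8, 69.0]), (0.21, [290.0, 157.7, 48.9, 40.3])]
side [(0.9, [336.9, 178.8, 46.7, 31.6])]
wrist [ 4.3330e-01 -2.3500e-01  8.2269e+01  2.8500e-02]
others [ 0.4349 -0.2324 51.1821  0.0681]
wrist 576
handle [  0.4336  -0.2344 -29.739    0.2261]
scene 161
handle [  0.4371  -0.2315 157.3885   0.3261]
side 166
handle [  0.4342  -0.2317 146.1767   0.2871]
```

View pics/s.png

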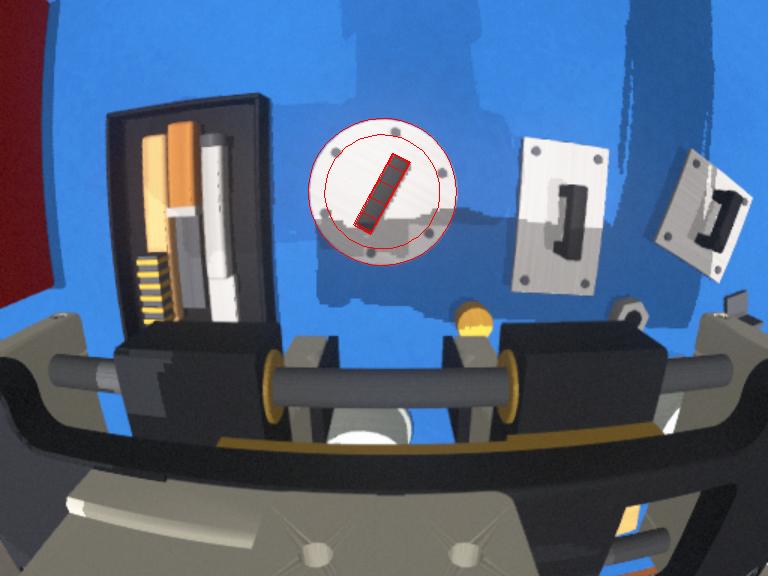

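servo_tool([
  [[45,-2,-0.2,-1,0,0,-7.2],[45,-2,-0.2,-2,0,0,-7.2],[45,-1.8,-0.2,-2,0,0,-7.2],[45,0,0,-3,0,0,-7.2],[45,0,0,-3,0,0,0],[45,0,0,-3,0,0,0],[45,0,0,-2,0,0,0],[45,0,0,0,0,0,0],[45,0,0,0,0,0,0]],
])

```text
clock: 28.2
ee_pos: [0.4343, -0.2366, 0.0612]
tcp_rot: [[-0.868, 0.497, 0.001], [0.497, 0.868, -0.0], [-0.001, 0.0, -1.0]]
contact_force: [-0.8, -0.0, -0.9]
width: 0.45
```

```bash
python3 - <<'E'
from h import *
st(); c=cam('wrist'); ov(c,{},'pics/t.png')
E
```

```text
t 28.2 tcp [ 43.43 -23.66   6.12] jawyaw 60.2 tilt [ 0.001 -0.    -1.   ] F [-0.8 -0.  -0.9] w 39.6 j [-0.1   0.24 -0.59  0.   -0.74 -1.99]
```

View pics/t.png

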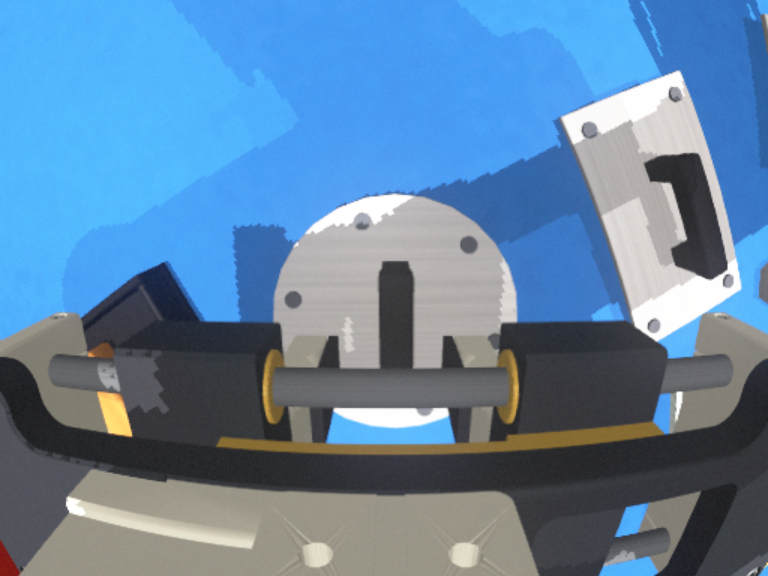

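servo_tool([
  [[45,-0.1,0.1,-2,0,0,0],[45,0,0,-1.2,0,0,0],[45,0,0,-0.5,0,0,0],[45,0,0,0,0,0,0],[0,0,0,0,0,0,0],[0,0,0,0,0,0,0],[0,0,0,0,0,0,0],[0,0,0,0,0,0,0],[0,0,0,0,0,0,0]],
], grip_force=55)

```text
clock: 29.38
ee_pos: [0.4334, -0.2352, 0.0239]
tcp_rot: [[-0.868, 0.497, 0.001], [0.497, 0.868, -0.0], [-0.001, 0.0, -1.0]]
contact_force: [-0.1, 1.6, 4.0]
width: 0.158
```

```bash
python3 - <<'E'
from h import *
st()
E
```

```text
t 29.38 tcp [ 43.34 -23.52   2.39] jawyaw 60.2 tilt [ 0.001 -0.    -1.   ] F [-0.1  1.6  4. ] w 13.9 j [-0.1   0.3  -0.63  0.   -0.64 -1.99]
```

servo_tool([
  [[0,0,0,1,0,0,0],[0,0,0,3,0,0,0],[0,0,0,5,0,0,0],[0,0,0,5,0,0,0],[0,0,0,4,0,0,0],[0,1.5,1,0,0,0,0],[0,3.5,2.4,0,0,0,0],[0,3.5,2.4,0,0,0,0],[0,3.5,2.4,0,0,0,0],[0,3.5,2.4,0,0,0,0],[0,3.5,2.4,0,0,0,0],[0,3.5,2.4,0,0,0,0],[0,3.5,2.4,0,0,0,0],[0,3.5,2.4,0,0,0,0],[0,3.5,2.4,0,0,0,0],[0,2,1.5,0,0,0,0],[0,0,0,0,0,0,0],[0,0,0,0,0,0,0]],
])

```text
clock: 31.62
ee_pos: [0.7819, 0.006, 0.2013]
tcp_rot: [[-0.868, 0.497, -0.004], [0.497, 0.868, -0.0], [0.003, -0.002, -1.0]]
contact_force: [-0.8, -0.9, -3.5]
width: 0.148
```

```bash
cat > hf.py <<'E'
from hc import *
import sys
def hfit(name,uvs,cams,x0,yaws=(0,)):
    out={}
    for cn in cams:
        c=cam(cn); r=cut_out(c,name); print(cn,[(round(d['confidence'],2),d['rect']) for d in r])
        m=near(r,proj(c,np.array([[x0[0],x0[1],.04]]))[0],20)
        if m is None: print('none'); continue
        f=fit([c],[m],name,0,yaws=np.radians(yaws),x0=x0); out[cn]=f; print(name,cn,np.round(f,4))
        ov(c,{name:(f[0],f[1],0,f[2])},f'pics/hf_{name}_{cn}_{int(sensors.sense()["clock"])}.png')
    return out
if __name__=='__main__':
    st(); hfit(sys.argv[1],None,sys.argv[5].split(','),(float(sys.argv[2]),float(sys.argv[3])),[float(sys.argv[4])])
E
python3 hf.py housing_big_round .657 .084 0 wrist,scene,side; ls pics | grep hf
```

```text
t 31.62 tcp [78.19  0.6  20.13] jawyaw 60.2 tilt [-0.004 -0.    -1.   ] F [-0.8 -0.9 -3.5] w 13.1 j [ 0.26  0.55  0.26 -0.   -1.29 -2.35]
wrist [(0.6, [202.4, 0.0, 118.1, 106.5])]
housing_big_round wrist [6.56500e-01 7.84000e-02 1.89356e+01 1.26000e-02]
scene [(0.57, [251.3, 200.4, 46.2, 52.1]), (0.55, [364.1, 280.3, 44.1, 34.1])]
housing_big_round scene [ 0.6587  0.0806 21.3402  0.0952]
side [(0.8, [208.6, 200.3, 45.8, 49.4])]
housing_big_round side [ 0.6565  0.0818 12.2465  0.0283]
hf_housing_big_round_scene_31.png
hf_housing_big_round_side_31.png
hf_housing_big_round_wrist_31.png
```

View pics/hf_housing_big_round_wrist_31.png

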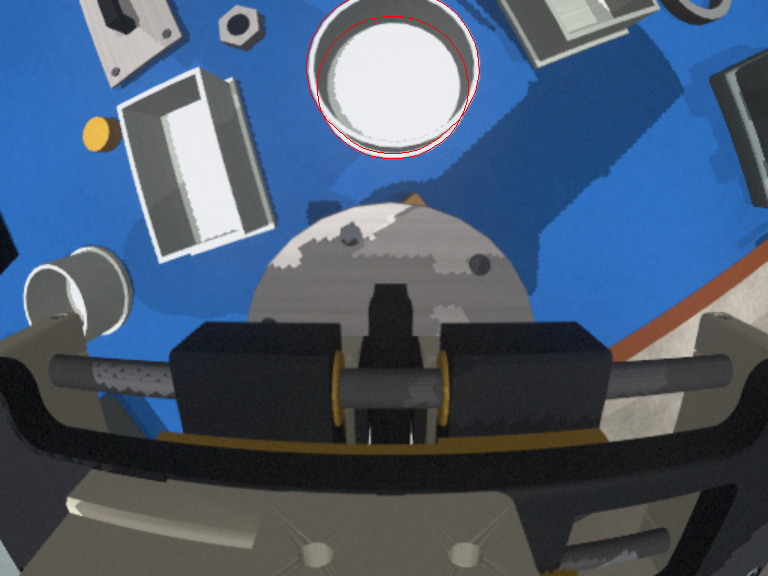

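View pics/hf_housing_big_round_scene_31.png

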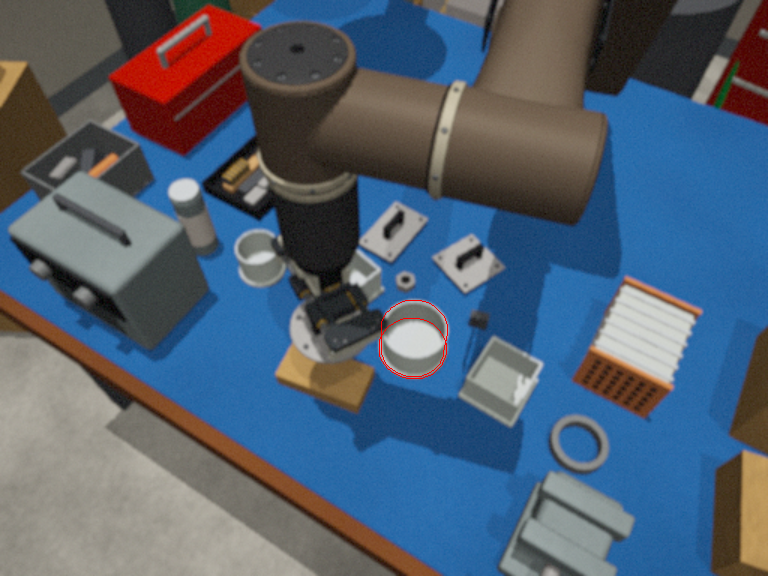

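servo_tool([
  [[0,-1.5,0.9,0,0,0,0],[0,-3,1.7,0,0,0,0],[0,-3,1.7,0,0,0,0],[0,-3,1.7,0,0,0,0],[0,-2,1.2,0,0,0,0],[0,0,0,0,0,0,0],[0,0,0,-3,0,0,0],[0,0,0,-3,0,0,0],[0,0,0,-2,0,0,0],[0,0,0,-1,0,0,0],[0,0,0,0,0,0,0],[0,0,0,0,0,0,0]],
])

```text
clock: 33.42
ee_pos: [0.6588, 0.0778, 0.1147]
tcp_rot: [[-0.868, 0.497, 0.002], [0.497, 0.868, 0.0], [-0.001, 0.001, -1.0]]
contact_force: [1.0, 0.2, -4.6]
width: 0.153
```

```bash
python3 - <<'E'
from h import *
st(); c=cam('wrist'); ov(c,{},'pics/u.png')
E
```

```text
t 33.42 tcp [65.88  7.78 11.47] jawyaw 60.2 tilt [ 0.002  0.    -1.   ] F [ 1.   0.2 -4.6] w 13.5 j [ 0.41  0.42 -0.16  0.   -0.99 -2.5 ]
```

View pics/u.png

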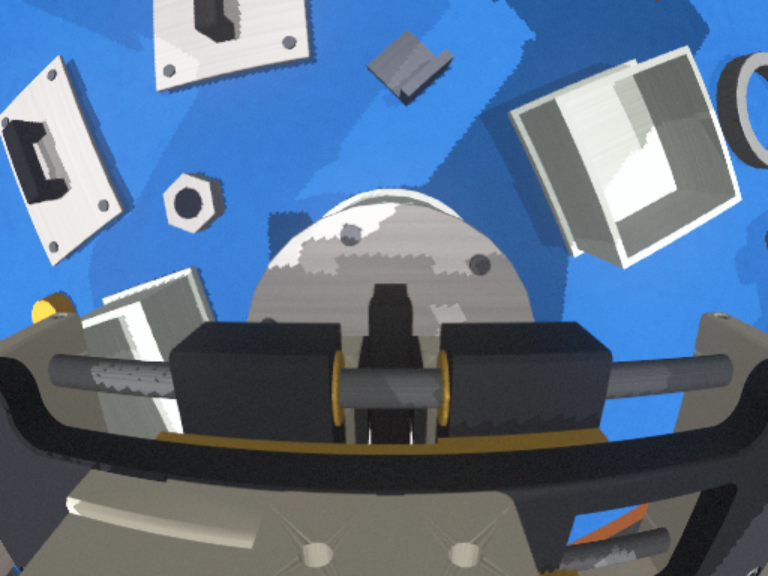

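servo_tool([
  [[0,-0.2,0.1,-0.5,0,0,0],[0,0,0,-0.8,0,0,0],[0,0,0,-0.8,0,0,0],[0,0,0,-0.7,0,0,0],[0,0,0,0,0,0,0],[0,0,0,0,0,0,0]],
])

```text
clock: 34.22
ee_pos: [0.6561, 0.0788, 0.0856]
tcp_rot: [[-0.868, 0.497, 0.0], [0.497, 0.868, -0.0], [-0.0, 0.0, -1.0]]
contact_force: [0.4, 0.3, -4.2]
width: 0.149
```

```bash
python3 - <<'E'
from h import *
st()
E
```

```text
t 34.23 tcp [65.61  7.88  8.56] jawyaw 60.2 tilt [ 0. -0. -1.] F [ 0.4  0.3 -4.2] w 13.1 j [ 0.41  0.45 -0.19  0.   -0.93 -2.51]
```

servo_tool([
  [[0,0,0,-0.2,0,0,0],[0,0,0,-0.1,0,0,0],[0,0,0,0,0,0,0],[0,0,0,0,0,0,0]],
])

```text
clock: 34.72
ee_pos: [0.6559, 0.0788, 0.0826]
tcp_rot: [[-0.868, 0.497, 0.0], [0.497, 0.868, 0.0], [-0.0, 0.0, -1.0]]
contact_force: [0.0, -0.4, -4.3]
width: 0.153
```

```bash
python3 - <<'E'
from h import *
st()
E
```

```text
t 34.73 tcp [65.59  7.88  8.26] jawyaw 60.2 tilt [ 0.  0. -1.] F [ 0.  -0.4 -4.3] w 13.5 j [ 0.41  0.45 -0.2   0.   -0.92 -2.51]
```

Down another millimetre, then release and lift.

servo_tool([
  [[0,0,0,-0.1,0,0,0],[0,0,0,0,0,0,0],[30,0,0,0,0,0,0],[45,0,0,0,0,0,0],[45,0,0,0,0,0,0],[45,0,0,2,0,0,0],[45,0,0,4,0,0,0],[45,0,0,5,0,0,0],[45,0,0,3,0,0,0],[45,0,0,0,0,0,0]],
])

```text
clock: 35.98
ee_pos: [0.6575, 0.0792, 0.2251]
tcp_rot: [[-0.868, 0.497, 0.006], [0.497, 0.868, 0.002], [-0.004, 0.004, -1.0]]
contact_force: [0.3, 1.2, -0.5]
width: 0.449
```

```bash
python3 - <<'E'
from h import *
st(); c=cam('wrist'); ov(c,{},'pics/v.png'); c=cam('side'); cv2.imwrite('pics/v_s.png',cv2.resize(c['image'][120:320,120:420],None,fx=2.5,fy=2.5))
E
```

```text
t 35.98 tcp [65.75  7.92 22.51] jawyaw 60.2 tilt [ 0.006  0.002 -1.   ] F [ 0.3  1.2 -0.5] w 39.5 j [ 0.41  0.34 -0.03  0.   -1.2  -2.51]
```

View pics/v.png

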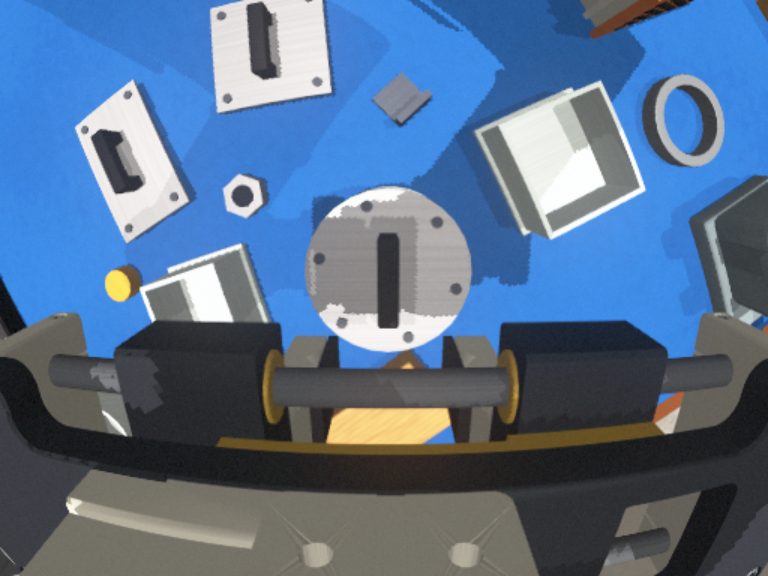

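View pics/v_s.png

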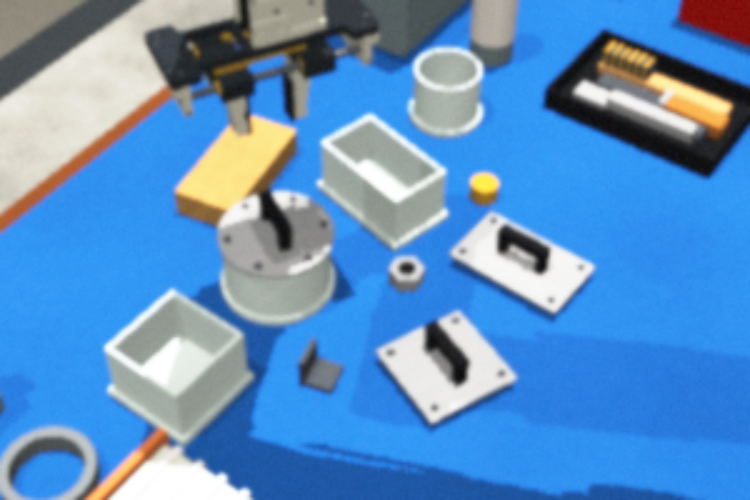

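```bash
python3 hf.py housing_square .649 .245 -2 wrist,scene,side
```

```text
t 36.08 tcp [65.57  7.89 22.15] jawyaw 60.2 tilt [ 0.  0. -1.] F [-1.1 -0.  -0.1] w 39.7 j [ 0.41  0.34 -0.03 -0.   -1.2  -2.51]
wrist [(0.59, [318.0, 56.2, 112.3, 106.0]), (0.16, [218.5, 239.2, 84.8, 58.2])]
housing_square wrist [ 0.6493  0.2426 -2.4879  0.0254]
scene [(0.71, [306.6, 226.7, 54.5, 59.0]), (0.5, [183.9, 227.7, 68.7, 48.1])]
housing_square scene [ 0.6509  0.245  -0.3864  0.0508]
side [(0.73, [162.8, 237.0, 53.6, 62.0])]
housing_square side [ 0.6487  0.244  -1.8171  0.0313]
```

```bash
ls pics/hf_housing_sq*
```

```text
pics/hf_housing_square_scene_36.png
pics/hf_housing_square_side_36.png
pics/hf_housing_square_wrist_36.png
```

View pics/hf_housing_square_wrist_36.png

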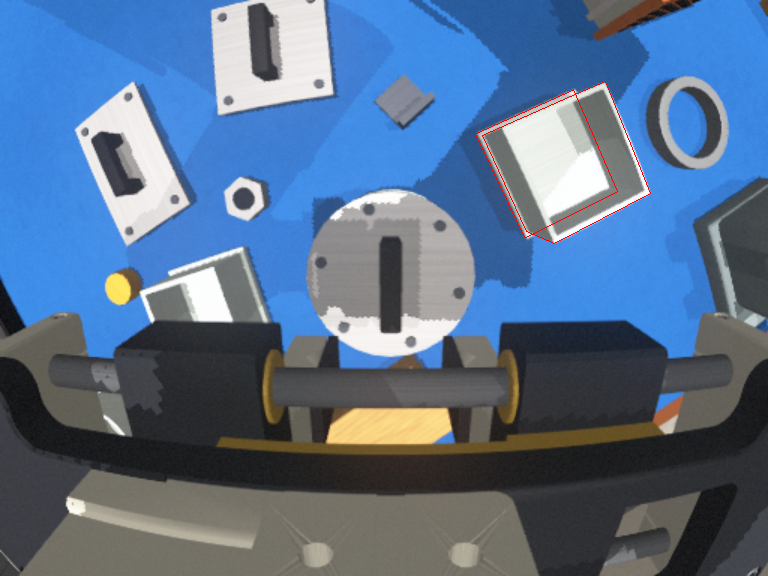

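servo_tool([
  [[45,-1.3,-0.2,0,0,0,1],[45,-3.5,-0.5,0,0,0,2],[45,-3.5,-0.5,0,0,0,2],[45,-3.5,-0.5,0,0,0,0],[45,-3.5,-0.5,0,0,0,0],[45,0,0,0,0,0,0],[45,0,0,0,0,0,0]],
])

```text
clock: 37.25
ee_pos: [0.5029, 0.0569, 0.222]
tcp_rot: [[-0.908, 0.419, 0.001], [0.419, 0.908, 0.0], [-0.001, 0.001, -1.0]]
contact_force: [0.2, 0.2, -0.4]
width: 0.453
```

```bash
cat > cv.py <<'E'
from hc import *
import sys
n,x,y,a=sys.argv[1],*map(float,sys.argv[2:5])
s=st(); c=cam('wrist'); r=cut_out(c,n); print([(round(d['confidence'],2),d['rect']) for d in r])
m=near(r,proj(c,np.array([[x,y,.02]]))[0],30)
f=fit([c],[m],n,0,ign=[wign()],yaws=np.radians([a]),x0=[x,y]); print('cover',np.round(f,4))
hm=handle(c,'',f[0],f[1],0,0); h=fit([c],[hm>0],'handle',0,x0=f,yaws=np.radians([a])); print('handle',np.round(h,4))
R=s['tcp_rot']; yw=np.degrees(np.arctan2(R[1,1],R[0,1]))
print('move',np.round((np.array(f[:2])-s['ee_pos'][:2])*100,2),'turn',np.round((f[2]+90-yw+90)%180-90,1))
ov(c,{n:f[:2]+(0,f[2]),'handle':h[:2]+(0,h[2])},sys.argv[5])
E
python3 cv.py cover_square .4486 .0832 -24 pics/w.png
```

```text
t 37.25 tcp [50.29  5.69 22.2 ] jawyaw 65.2 tilt [ 0.001  0.    -1.   ] F [ 0.2  0.2 -0.4] w 39.9 j [ 0.5   0.08 -0.36  0.   -1.13 -2.5 ]
[(0.75, [219.5, 81.7, 80.1, 86.1]), (0.5, [222.6, 206.2, 24.5, 28.1])]
cover [ 4.46000e-01  8.16000e-02 -2.35636e+01  1.53000e-02]
handle [  0.4471   0.0815 -24.7181   1.0643]
move [-5.69  2.47] turn 1.2
```

View pics/w.png

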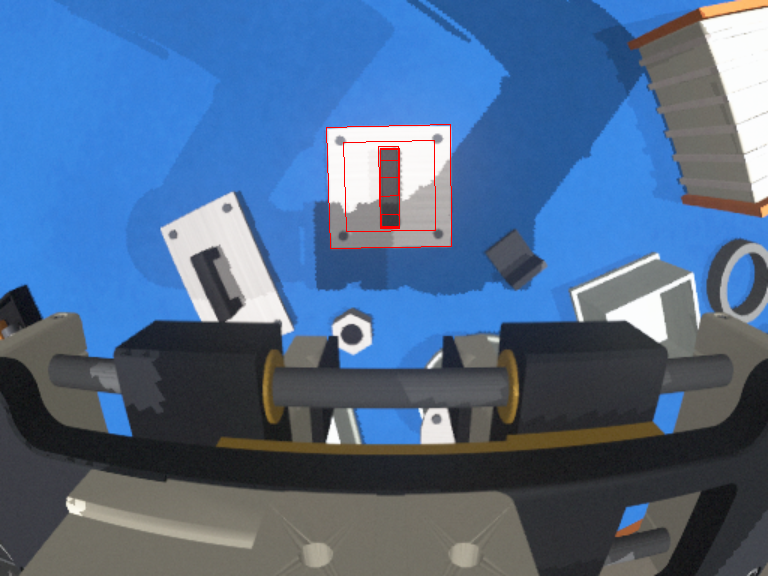

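servo_tool([
  [[45,-2.9,1.3,-1.5,0,0,1.2],[45,-2.8,1.2,-2.5,0,0,0],[45,0,0,-3.5,0,0,0],[45,0,0,-3.5,0,0,0],[45,0,0,-3.5,0,0,0],[45,0,0,-2,0,0,0],[45,0,0,0,0,0,0],[45,0,0,0,0,0,0]],
])

```text
clock: 38.35
ee_pos: [0.4466, 0.0821, 0.057]
tcp_rot: [[-0.916, 0.4, 0.0], [0.4, 0.916, 0.0], [-0.0, 0.0, -1.0]]
contact_force: [-0.6, -0.2, -0.1]
width: 0.448
```

```bash
python3 - <<'E'
from h import *
st(); c=cam('wrist'); ov(c,{},'pics/x.png')
E
```

```text
t 38.35 tcp [44.66  8.21  5.7 ] jawyaw 66.4 tilt [ 0.  0. -1.] F [-0.6 -0.2 -0.1] w 39.4 j [ 0.62  0.19 -0.68  0.   -0.7  -2.6 ]
```

View pics/x.png

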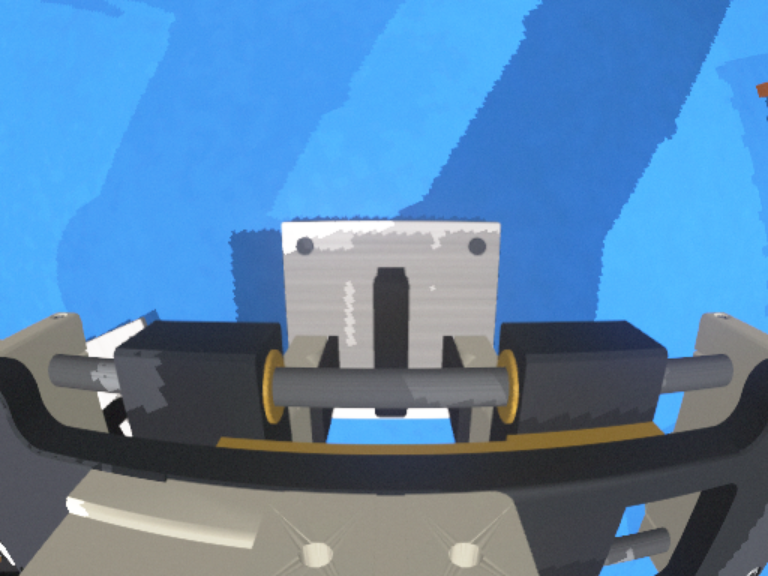

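servo_tool([
  [[45,0,0,-1.8,0,0,0],[45,0,0,-1,0,0,0],[45,0,0,-0.5,0,0,0],[45,0,0,0,0,0,0],[0,0,0,0,0,0,0],[0,0,0,0,0,0,0],[0,0,0,0,0,0,0],[0,0,0,0,0,0,0],[0,0,0,0,0,0,0],[0,0,0,0,0,0,0],[0,0,0,1,0,0,0],[0,0,0,3,0,0,0],[0,0,0,5,0,0,0],[0,0,0,5,0,0,0],[0,0,0,4,0,0,0],[0,0,0,0,0,0,0],[0,0,0,0,0,0,0]],
])

```text
clock: 40.52
ee_pos: [0.4448, 0.0813, 0.2026]
tcp_rot: [[-0.916, 0.401, -0.002], [0.401, 0.916, -0.0], [0.002, -0.001, -1.0]]
contact_force: [0.5, 0.2, -4.2]
width: 0.154
```

```bash
python3 - <<'E'
from h import *
st(); c=cam('wrist'); ov(c,{},'pics/y.png')
E
```

```text
t 40.52 tcp [44.48  8.13 20.26] jawyaw 66.4 tilt [-0.002 -0.    -1.   ] F [ 0.5  0.2 -4.2] w 13.5 j [ 0.62  0.   -0.49 -0.   -1.08 -2.6 ]
```

View pics/y.png

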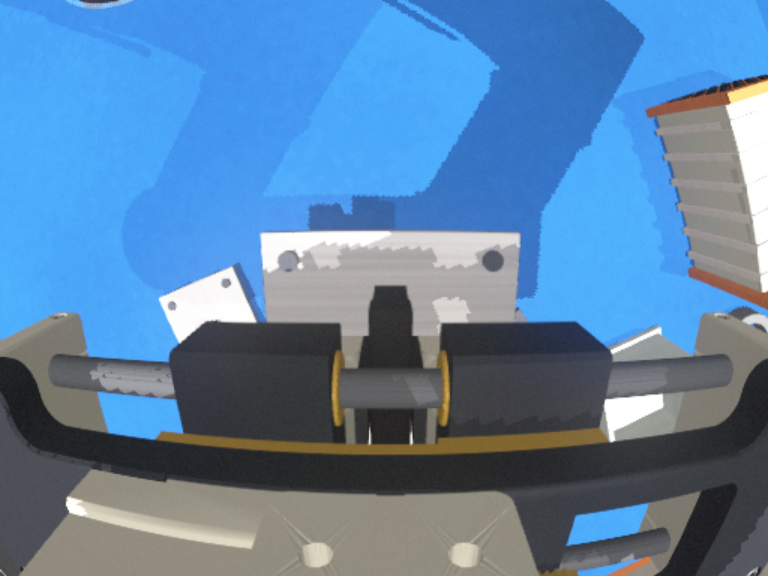

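servo_tool([
  [[0,1,0.8,0,0,0,0],[0,3,2.4,0,0,0,3.6],[0,3,2.4,0,0,0,3.6],[0,3,2.4,0,0,0,3.6],[0,3,2.4,0,0,0,3.6],[0,3,2.4,0,0,0,3.6],[0,3,2.4,0,0,0,3.6],[0,1.5,1,0,0,0,0],[0,0,0,0,0,0,0],[0,0,0,-3,0,0,0],[0,0,0,-3,0,0,0],[0,0,0,-2,0,0,0],[0,0,0,-0.8,0,0,0],[0,0,0,0,0,0,0],[0,0,0,0,0,0,0]],
])

```text
clock: 42.45
ee_pos: [0.6515, 0.2441, 0.1166]
tcp_rot: [[-0.999, 0.035, 0.001], [0.035, 0.999, 0.001], [-0.001, 0.001, -1.0]]
contact_force: [-0.1, -0.4, -3.3]
width: 0.155
```

```bash
python3 - <<'E'
from h import *
st(); c=cam('wrist'); ov(c,{},'pics/z.png'); c=cam('side'); cv2.imwrite('pics/z_s.png',cv2.resize(c['image'][180:330,120:320],None,fx=4,fy=4))
E
```

```text
t 42.45 tcp [65.15 24.41 11.66] jawyaw 88.0 tilt [ 0.001  0.001 -1.   ] F [-0.1 -0.4 -3.3] w 13.6 j [ 0.64  0.47 -0.08  0.   -1.02 -2.24]
```

View pics/z.png

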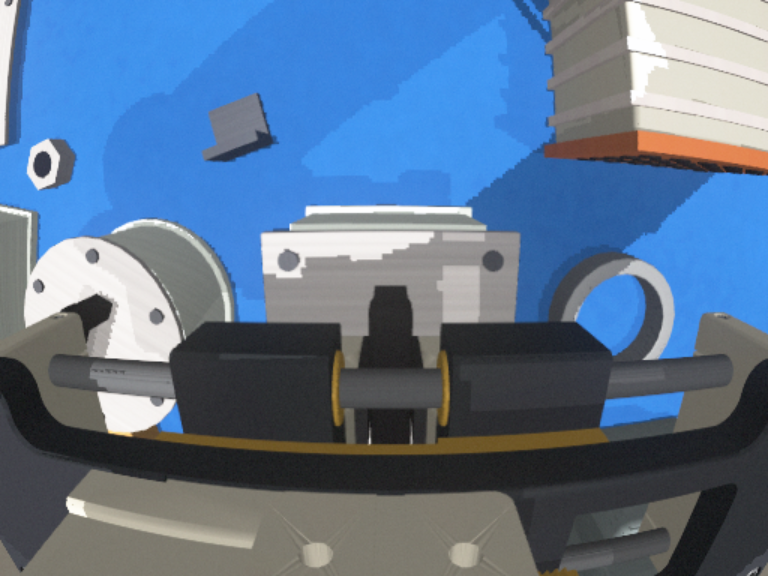

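View pics/z_s.png

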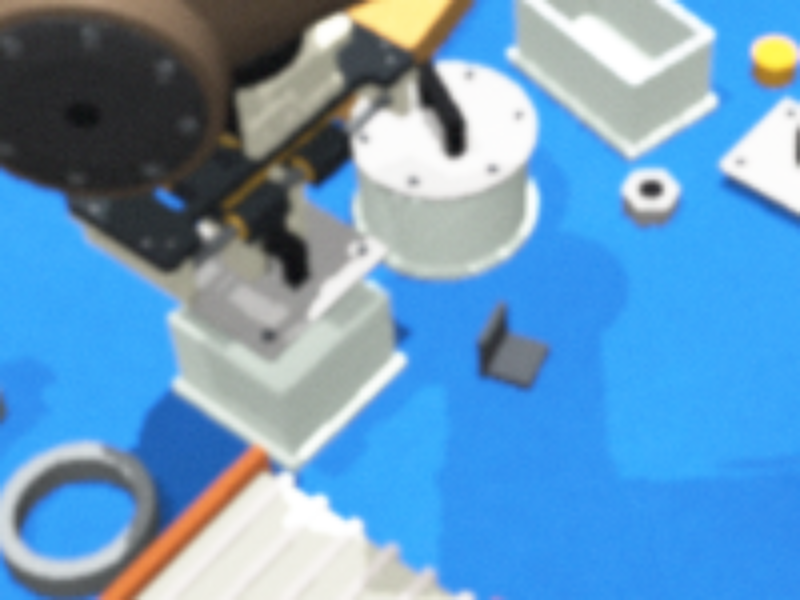

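servo_tool([
  [[0,-0.2,-0.1,-0.5,0,0,0],[0,0,0,-0.8,0,0,0],[0,0,0,-0.8,0,0,0],[0,0,0,-0.8,0,0,0],[0,0,0,0,0,0,0],[0,0,0,0,0,0,0]],
])

```text
clock: 43.3
ee_pos: [0.6491, 0.2429, 0.0866]
tcp_rot: [[-0.999, 0.035, 0.0], [0.035, 0.999, -0.0], [-0.0, -0.0, -1.0]]
contact_force: [-0.1, -0.0, -3.5]
width: 0.153
```

```bash
python3 - <<'E'
from h import *
st()
E
```

```text
t 43.3 tcp [64.91 24.29  8.66] jawyaw 88.0 tilt [ 0. -0. -1.] F [-0.1 -0.  -3.5] w 13.5 j [ 0.64  0.49 -0.11  0.   -0.96 -2.24]
```

Plug inside, no contact. Down, release, lift.

servo_tool([
  [[0,0,0,-0.3,0,0,0],[0,0,0,-0.2,0,0,0],[0,0,0,0,0,0,0],[30,0,0,0,0,0,0],[45,0,0,0,0,0,0],[45,0,0,0,0,0,0],[45,0,0,2,0,0,0],[45,0,0,4,0,0,0],[45,0,0,5,0,0,0],[45,0,0,3,0,0,0],[45,0,0,0,0,0,0]],
])

```text
clock: 44.68
ee_pos: [0.6503, 0.2435, 0.2252]
tcp_rot: [[-0.999, 0.035, 0.005], [0.035, 0.999, 0.003], [-0.005, 0.003, -1.0]]
contact_force: [-0.1, -0.8, -0.9]
width: 0.451
```

```bash
python3 - <<'E'
from h import *
st(); c=cam('wrist'); ov(c,{},'pics/aa.png'); c=cam('side'); cv2.imwrite('pics/aa_s.png',cv2.resize(c['image'][120:320,120:420],None,fx=2.5,fy=2.5))
E
```

```text
t 44.67 tcp [65.03 24.35 22.52] jawyaw 88.0 tilt [ 0.005  0.003 -1.   ] F [-0.1 -0.8 -0.9] w 39.7 j [ 0.64  0.39  0.05  0.   -1.23 -2.24]
```

View pics/aa.png

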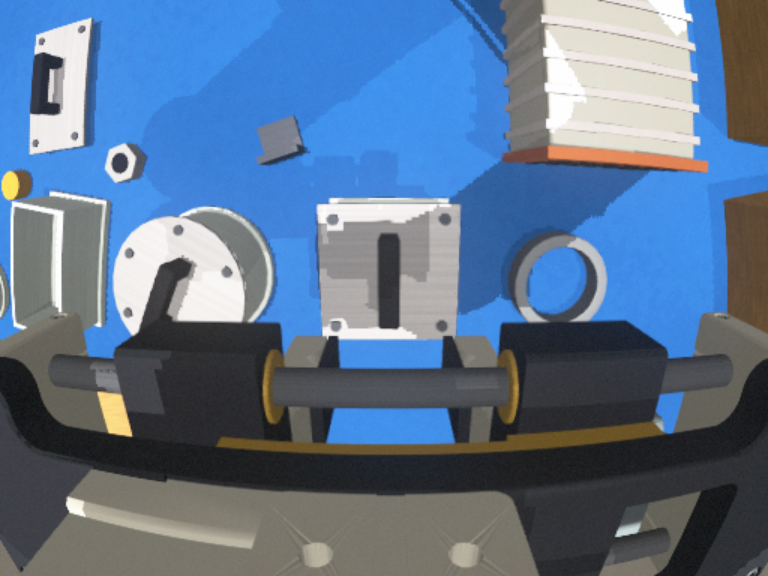

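View pics/aa_s.png

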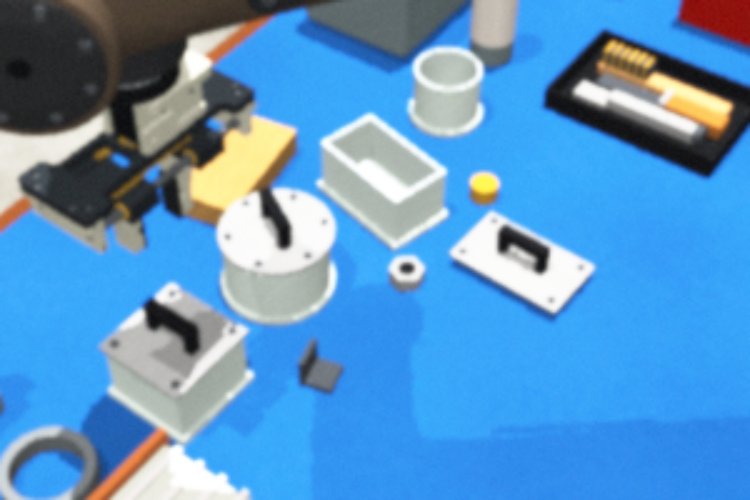

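servo_tool([
  [[45,0.5,-2,0,0,0,0],[45,1,-5,0,0,0,0],[45,1,-5,0,0,0,0],[45,1,-5,0,0,0,0],[45,1,-5,0,0,0,0],[45,1,-5,0,0,0,0],[45,0,-4,0,0,0,0],[45,0,-1.4,0,0,0,0],[45,0,0,0,0,0,0],[45,0,0,0,0,0,0]],
])

```text
clock: 46.02
ee_pos: [0.7038, -0.0805, 0.2211]
tcp_rot: [[-0.999, 0.035, -0.001], [0.035, 0.999, 0.0], [0.001, 0.0, -1.0]]
contact_force: [0.1, 0.7, -0.5]
width: 0.451
```

```bash
python3 hf.py housing_oblong .636 -.079 -13 wrist,scene,side; ls pics/*oblong_wr*
```

```text
t 46.02 tcp [70.38 -8.05 22.11] jawyaw 88.0 tilt [-0.001  0.    -1.   ] F [ 0.1  0.7 -0.5] w 39.7 j [ 0.16  0.42  0.09 -0.   -1.24 -1.77]
wrist [(0.6, [214.0, 53.7, 90.2, 126.3]), (0.32, [413.1, 45.6, 37.2, 23.7])]
housing_oblong wrist [  0.6335  -0.0833 -14.6597   0.0245]
scene [(0.73, [201.8, 169.0, 54.1, 53.3]), (0.23, [381.2, 184.1, 87.4, 95.9])]
housing_oblong scene [  0.6369  -0.0807 -16.5292   0.1012]
side [(0.64, [248.7, 164.0, 51.4, 54.6])]
housing_oblong side [  0.6339  -0.0798 -14.5238   0.0272]
pics/hf_housing_oblong_wrist_46.png
```

View pics/hf_housing_oblong_wrist_46.png

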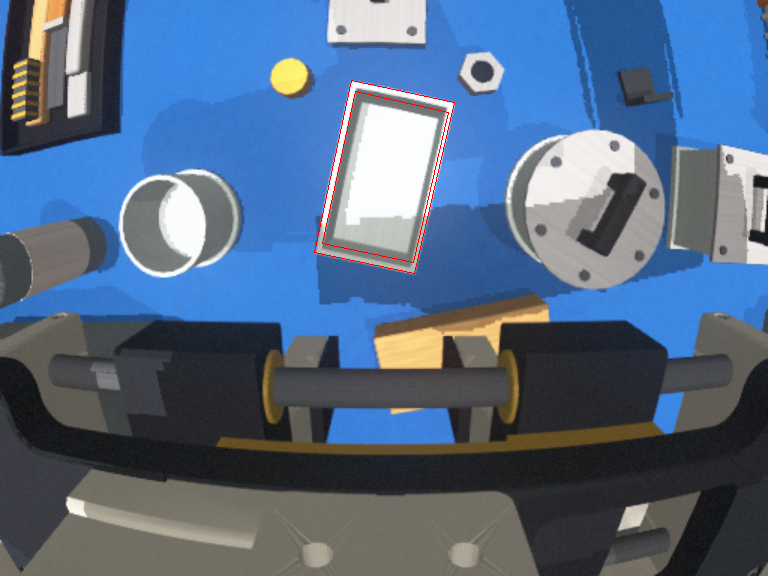

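servo_tool([
  [[45,-2,0,0,0,0,0],[45,-4,0,0,0,0,0],[45,-4,0,0,0,0,0],[45,-4,0,0,0,0,0],[45,-3.5,0,0,0,0,0],[45,-1.3,0,0,0,0,0],[45,0,0,0,0,0,0],[45,0,0,0,0,0,0]],
])

```text
clock: 47.32
ee_pos: [0.5169, -0.081, 0.2217]
tcp_rot: [[-0.999, 0.035, 0.0], [0.035, 0.999, -0.0], [-0.0, -0.0, -1.0]]
contact_force: [0.2, 0.4, 0.1]
width: 0.452
```

```bash
python3 cv.py cover_oblong .4545 -.0803 -2.5 pics/ab.png
```

```text
t 47.33 tcp [51.69 -8.1  22.17] jawyaw 88.0 tilt [ 0. -0. -1.] F [0.2 0.4 0.1] w 39.8 j [ 0.22  0.11 -0.33  0.   -1.13 -1.83]
[(0.83, [224.5, 73.8, 66.7, 104.8]), (0.17, [190.8, 180.5, 25.8, 33.4])]
cover [ 0.454  -0.0821 -3.7974  0.0294]
handle [ 0.468  -0.0832 -4.035   6.7506]
move [-6.29 -0.1 ] turn -1.8
```

View pics/ab.png

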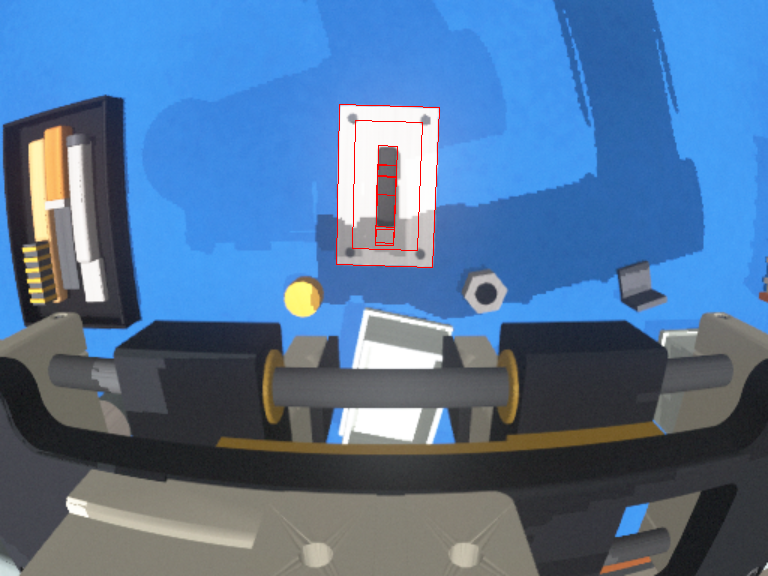

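servo_tool([
  [[45,-3.2,-0.1,-1.5,0,0,-1.8],[45,-3.1,0,-2.5,0,0,0],[45,0,0,-3.5,0,0,0],[45,0,0,-3.5,0,0,0],[45,0,0,-3.5,0,0,0],[45,0,0,-2,0,0,0],[45,0,0,0,0,0,0],[45,0,0,0,0,0,0]],
])

```text
clock: 48.42
ee_pos: [0.4537, -0.0821, 0.0571]
tcp_rot: [[-0.998, 0.066, 0.0], [0.066, 0.998, -0.0], [-0.0, -0.0, -1.0]]
contact_force: [0.2, 0.6, -0.1]
width: 0.448
```

```bash
python3 - <<'E'
from h import *
st(); c=cam('wrist'); ov(c,{},'pics/ac.png')
E
```

```text
t 48.42 tcp [45.37 -8.21  5.71] jawyaw 86.2 tilt [ 0. -0. -1.] F [ 0.2  0.6 -0.1] w 39.4 j [ 0.25  0.2  -0.67  0.   -0.7  -1.89]
```

View pics/ac.png

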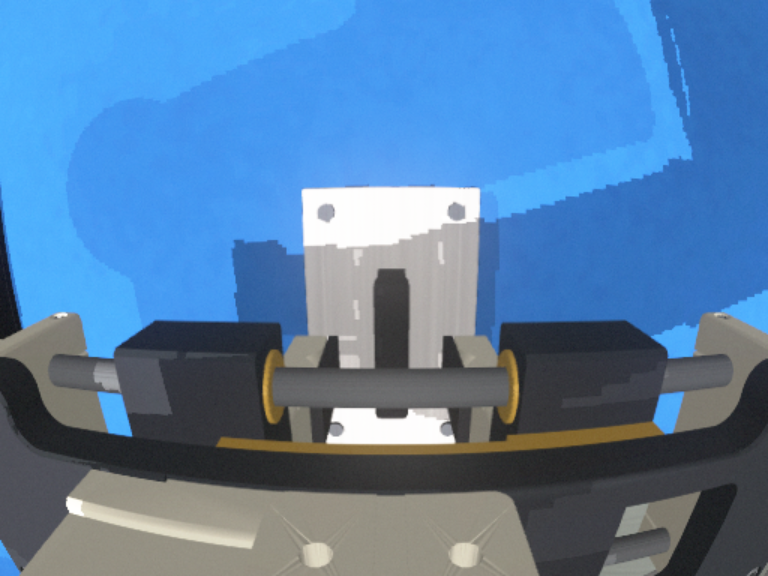

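servo_tool([
  [[45,0,0,-1.8,0,0,0],[45,0,0,-1,0,0,0],[45,0,0,-0.5,0,0,0],[45,0,0,0,0,0,0],[0,0,0,0,0,0,0],[0,0,0,0,0,0,0],[0,0,0,0,0,0,0],[0,0,0,0,0,0,0],[0,0,0,0,0,0,0],[0,0,0,0,0,0,0],[0,0,0,1,0,0,0],[0,0,0,3,0,0,0],[0,0,0,5,0,0,0],[0,0,0,5,0,0,0],[0,0,0,4,0,0,0],[0,0,0,0,0,0,0],[0,0,0,0,0,0,0]],
])

```text
clock: 50.6
ee_pos: [0.452, -0.0822, 0.203]
tcp_rot: [[-0.998, 0.067, -0.001], [0.067, 0.998, 0.0], [0.001, 0.0, -1.0]]
contact_force: [-0.1, -0.3, -4.0]
width: 0.155
```

```bash
python3 - <<'E'
from h import *
st(); c=cam('wrist'); ov(c,{},'pics/ad.png')
E
```

```text
t 50.6 tcp [45.2  -8.22 20.3 ] jawyaw 86.2 tilt [-0.001  0.    -1.   ] F [-0.1 -0.3 -4. ] w 13.6 j [ 0.25  0.02 -0.48 -0.   -1.08 -1.89]
```

View pics/ad.png

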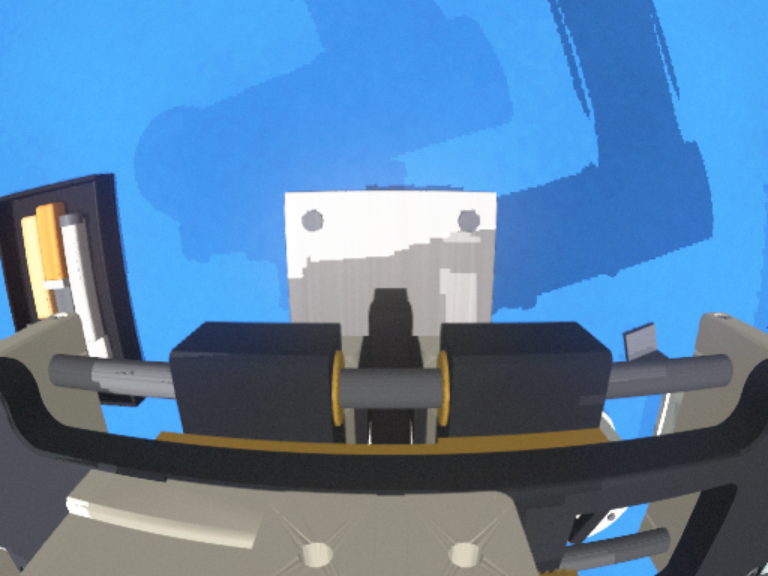

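servo_tool([
  [[0,1,0,0,0,0,0],[0,3,0,0,0,0,-2],[0,3.2,0,0,0,0,-2.3],[0,3.2,0,0,0,0,-2.3],[0,3.2,-0.1,0,0,0,-2.3],[0,3,0,0,0,0,-2],[0,1.4,0,0,0,0,0],[0,0,0,0,0,0,0],[0,0,0,-3,0,0,0],[0,0,0,-3,0,0,0],[0,0,0,-2,0,0,0],[0,0,0,-0.8,0,0,0],[0,0,0,0,0,0,0],[0,0,0,0,0,0,0]],
])

```text
clock: 52.4
ee_pos: [0.6334, -0.0832, 0.1168]
tcp_rot: [[-0.967, 0.254, 0.002], [0.254, 0.967, -0.0], [-0.002, 0.0, -1.0]]
contact_force: [-0.4, 0.4, -2.5]
width: 0.152
```

```bash
python3 - <<'E'
from h import *
st(); c=cam('wrist'); ov(c,{},'pics/ae.png'); c=cam('side'); cv2.imwrite('pics/ae_s.png',cv2.resize(c['image'][130:280,200:400],None,fx=4,fy=4))
E
```

```text
t 52.4 tcp [63.34 -8.32 11.68] jawyaw 75.3 tilt [ 0.002 -0.    -1.   ] F [-0.4  0.4 -2.5] w 13.4 j [ 0.17  0.39 -0.21  0.   -0.97 -2.  ]
```

View pics/ae.png

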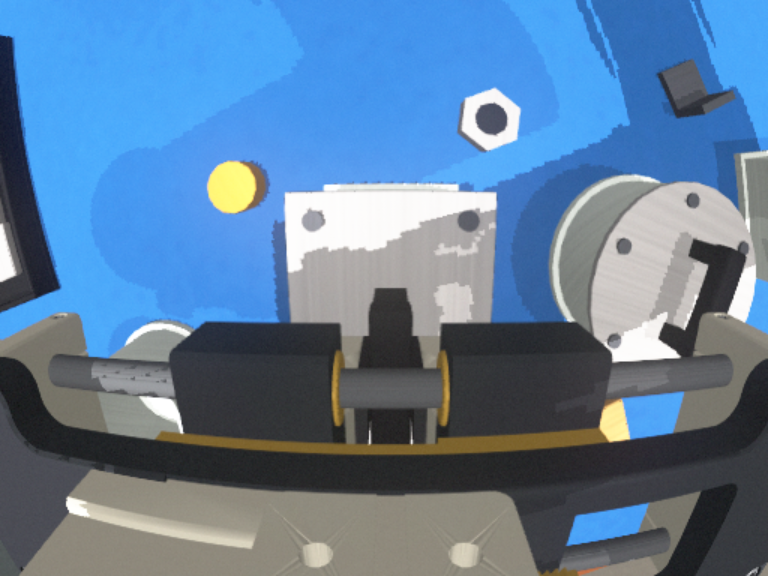

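View pics/ae_s.png

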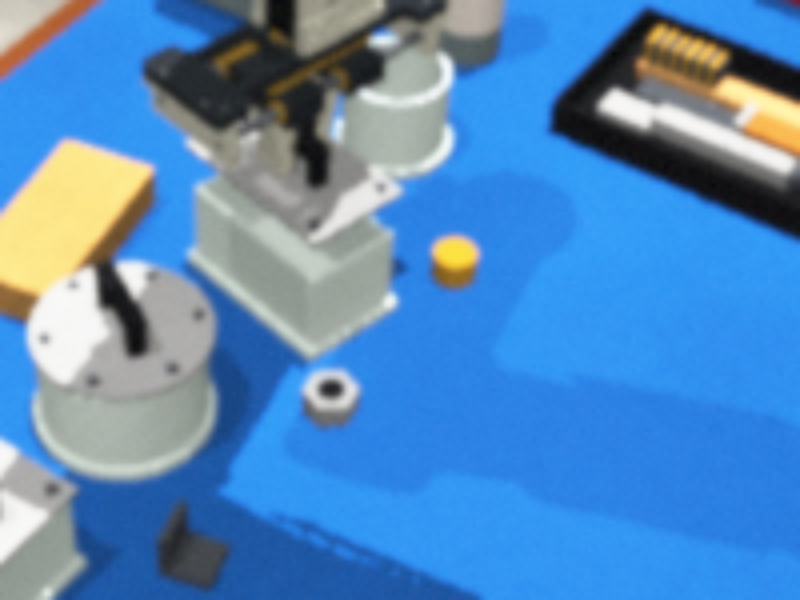

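servo_tool([
  [[0,0,0,-0.5,0,0,0],[0,0,0,-0.8,0,0,0],[0,0,0,-0.8,0,0,0],[0,0,0,-0.8,0,0,0],[0,0,0,0,0,0,0],[0,0,0,0,0,0,0]],
])

```text
clock: 53.25
ee_pos: [0.6331, -0.0832, 0.0866]
tcp_rot: [[-0.967, 0.254, 0.0], [0.254, 0.967, -0.0], [-0.0, -0.0, -1.0]]
contact_force: [-0.3, -0.0, -1.7]
width: 0.156
```

```bash
python3 - <<'E'
from h import *
st()
E
```

```text
t 53.25 tcp [63.31 -8.32  8.66] jawyaw 75.3 tilt [ 0. -0. -1.] F [-0.3 -0.  -1.7] w 13.7 j [ 0.17  0.42 -0.25  0.   -0.91 -2.  ]
```

servo_tool([
  [[0,0,0,-0.3,0,0,0],[0,0,0,-0.2,0,0,0],[0,0,0,0,0,0,0],[0,0,0,0,0,0,0]],
])

```text
clock: 53.75
ee_pos: [0.633, -0.0832, 0.0818]
tcp_rot: [[-0.967, 0.254, 0.0], [0.254, 0.967, 0.0], [-0.0, 0.0, -1.0]]
contact_force: [-0.1, 0.4, -0.9]
width: 0.157
```

```bash
python3 - <<'E'
from h import *
st(); c=cam('side'); cv2.imwrite('pics/af_s.png',cv2.resize(c['image'][130:280,200:400],None,fx=4,fy=4))
E
```

```text
t 53.75 tcp [63.3  -8.32  8.18] jawyaw 75.3 tilt [ 0.  0. -1.] F [-0.1  0.4 -0.9] w 13.8 j [ 0.17  0.42 -0.25  0.   -0.9  -2.  ]
```

View pics/af_s.png

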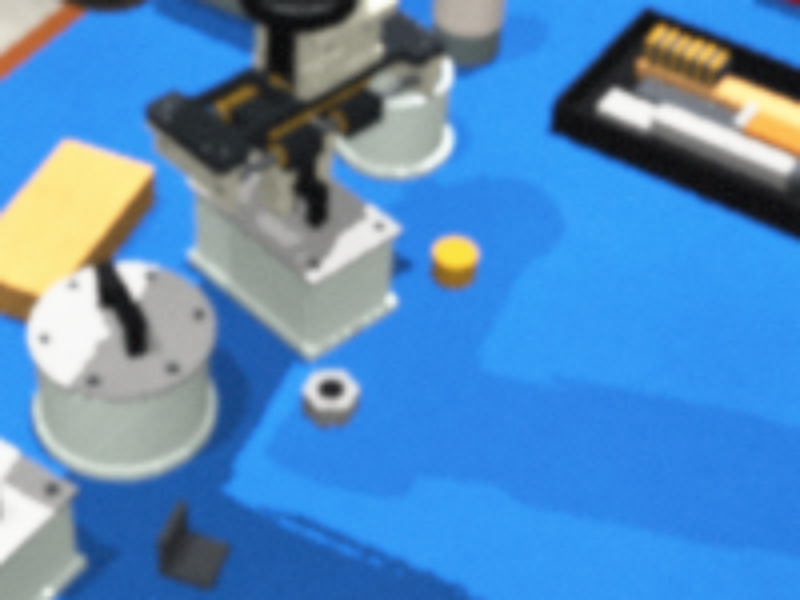

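The oblong cover is down on the rim. Releasing and retreating clear.

servo_tool([
  [[30,0,0,0,0,0,0],[45,0,0,0,0,0,0],[45,0,0,0,0,0,0],[45,0,0,2,0,0,0],[45,0,0,4,0,0,0],[45,0,0,5,0,0,0],[45,0,0,3,0,0,0],[45,2,0,1,0,0,0],[45,4,0,0,0,0,0],[45,2,0,0,0,0,0],[45,0,0,0,0,0,0],[45,0,0,0,0,0,0]],
])

```text
clock: 55.3
ee_pos: [0.7124, -0.0832, 0.2313]
tcp_rot: [[-0.967, 0.254, -0.001], [0.254, 0.967, 0.0], [0.001, -0.0, -1.0]]
contact_force: [-0.5, -0.7, -0.0]
width: 0.452
```

```bash
python3 - <<'E'
from hc import *
st(); c=cam('wrist')
F={'cover_oblong':(.633,-.0832,.058,-14.7),'cover_big_round':(.656,.0788,.058,-30),'cover_square':(.649,.2429,.058,-2)}
ov(c,F,'pics/ag.png'); c=cam('side'); cv2.imwrite('pics/ag_s.png',cv2.resize(c['image'][110:320,120:440],None,fx=2.4,fy=2.4))
for n,f in F.items():
    for q in (cam('wrist'),cam('side')):
        m=near(cut_out(q,n),proj(q,np.array([[f[0],f[1],.08]]))[0],25)
        if m is None: print(n,q['name'],'none'); continue
        for z in (.058,.066): 
            g=fit([q],[m],n,z,yaws=np.radians([f[3]]),x0=f[:2],ign=[wign()] if q['name']=='wrist' else None); print(n,q['name'],z,np.round(g,4))
E
```

```text
t 55.3 tcp [71.24 -8.32 23.13] jawyaw 75.3 tilt [-0.001  0.    -1.   ] F [-0.5 -0.7 -0. ] w 39.8 j [ 0.15  0.43  0.13 -0.   -1.27 -1.98]
cover_oblong wrist 0.058 [  0.6336  -0.0843 -14.4384   0.0156]
cover_oblong wrist 0.066 [  0.6342  -0.0837 -14.9358   0.0542]
cover_oblong side 0.058 [  0.6358  -0.0811 -14.3613   0.0438]
cover_oblong side 0.066 [  0.6308  -0.0737 -14.3736   0.0444]
cover_big_round wrist 0.058 [  0.6579   0.0753 -11.2204   0.0264]
cover_big_round wrist 0.066 [  0.6578   0.0735 -14.6578   0.0726]
cover_big_round side 0.058 [  0.6573   0.0773 -11.3977   0.0271]
cover_big_round side 0.066 [ 0.6524  0.083  -5.0384  0.0361]
cover_square wrist 0.058 [ 0.6492  0.244  -1.6645  0.025 ]
cover_square wrist 0.066 [ 0.6493  0.2375 -2.5772  0.0487]
cover_square side 0.058 [ 0.649   0.2449 -3.1148  0.0416]
cover_square side 0.066 [ 0.6441  0.2491 -3.2207  0.0476]
```

View pics/ag.png

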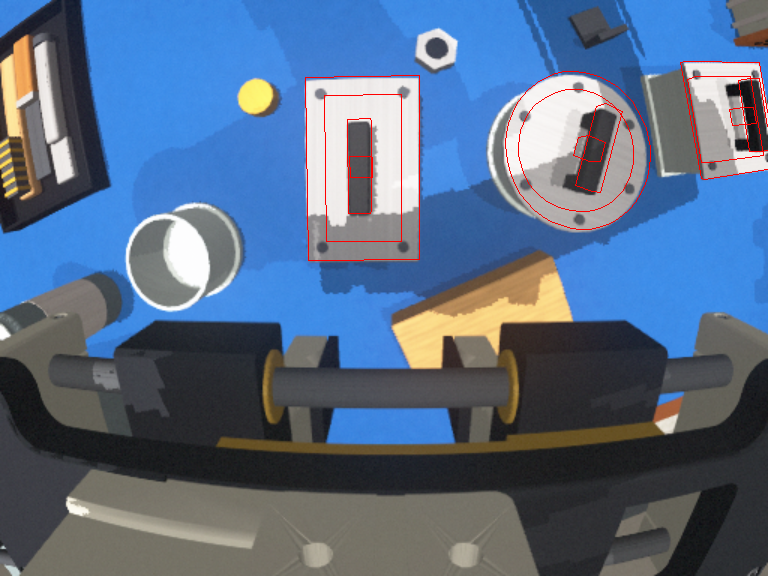

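View pics/ag_s.png

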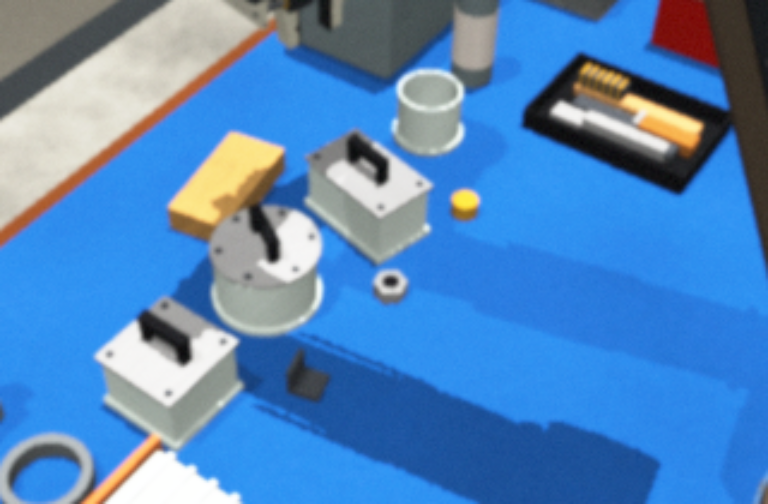

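servo_tool([
  [[45,0.3,3,0,0,0,2],[45,0.3,5,0,0,0,4],[45,0.3,5,0,0,0,4],[45,0,2,0,0,0,2],[45,0,0,0,0,0,0],[45,0,0,0,0,0,0]],
])

```text
clock: 56.75
ee_pos: [0.7219, 0.0661, 0.2315]
tcp_rot: [[-0.999, 0.048, -0.0], [0.048, 0.999, -0.0], [0.0, -0.0, -1.0]]
contact_force: [-0.4, -0.5, 0.1]
width: 0.451
```

```bash
python3 - <<'E'
from hc import *
st(); q=cam('wrist')
F={'cover_big_round':(.656,.0788,.058,-30),'cover_square':(.649,.2429,.058,-2),'cover_oblong':(.633,-.0832,.058,-14.7)}
for n,f in F.items():
        m=near(cut_out(q,n),proj(q,np.array([[f[0],f[1],.08]]))[0],25)
        if m is None: print(n,'none'); continue
        g=fit([q],[m],n,.058,yaws=np.radians([f[3]]),x0=f[:2],ign=[wign()]); print(n,np.round(g,4))
ov(q,{'cover_big_round':F['cover_big_round'],'housing_big_round':(.6565,.0784,0,0)},'pics/ah.png')
q=cam('side'); o=cv2.resize(q['image'][195:255,195:265],None,fx=10,fy=10,interpolation=cv2.INTER_CUBIC); cv2.imwrite('pics/ah_s.png',o)
E
```

```text
t 56.75 tcp [72.19  6.61 23.15] jawyaw 87.2 tilt [-0. -0. -1.] F [-0.4 -0.5  0.1] w 39.7 j [ 0.36  0.44  0.15  0.   -1.28 -1.98]
cover_big_round [  0.6577   0.0747 -21.0839   0.0236]
cover_square [ 0.6495  0.2428 -2.0539  0.0227]
cover_oblong [  0.6341  -0.0859 -15.1183   0.0295]
```

View pics/ah.png

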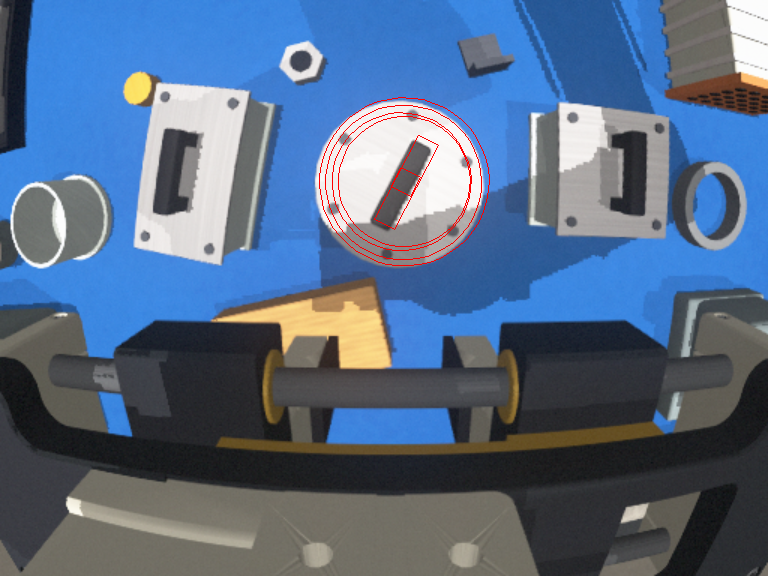

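View pics/ah_s.png

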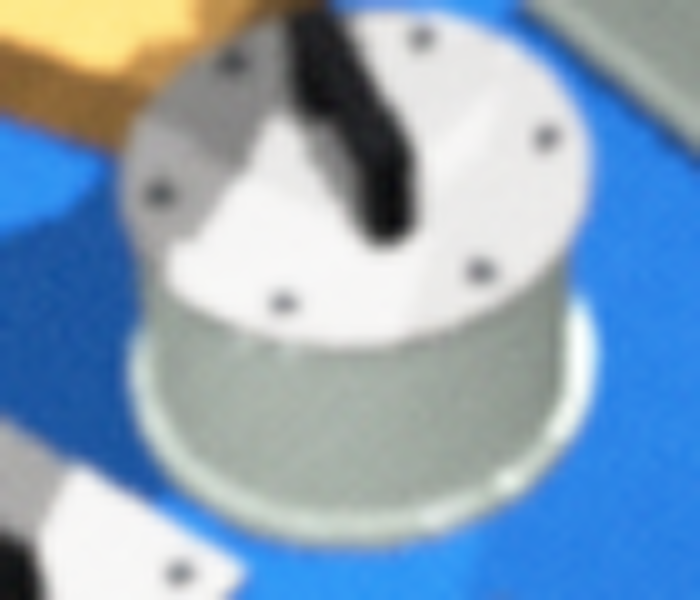

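servo_tool([
  [[45,-2.2,0.3,-1,0,0,-7],[45,-2.2,0.3,-2,0,0,-7],[45,-2.1,0.3,-2,0,0,-7],[45,0,0,-3,0,0,-6.2],[45,0,0,-3,0,0,0],[45,0,0,-1.5,0,0,0],[45,0,0,-1,0,0,0],[45,0,0,0,0,0,0],[45,0,0,0,0,0,0]],
])

```text
clock: 58.12
ee_pos: [0.6576, 0.0759, 0.0976]
tcp_rot: [[-0.867, 0.499, 0.001], [0.499, 0.867, 0.0], [-0.001, 0.001, -1.0]]
contact_force: [-0.5, 0.1, -0.3]
width: 0.449
```

```bash
python3 - <<'E'
from h import *
st(); c=cam('wrist'); ov(c,{},'pics/ai.png')
E
```

```text
t 58.12 tcp [65.76  7.59  9.76] jawyaw 60.1 tilt [ 0.001  0.    -1.   ] F [-0.5  0.1 -0.3] w 39.5 j [ 0.41  0.44 -0.18  0.   -0.95 -2.5 ]
```

View pics/ai.png

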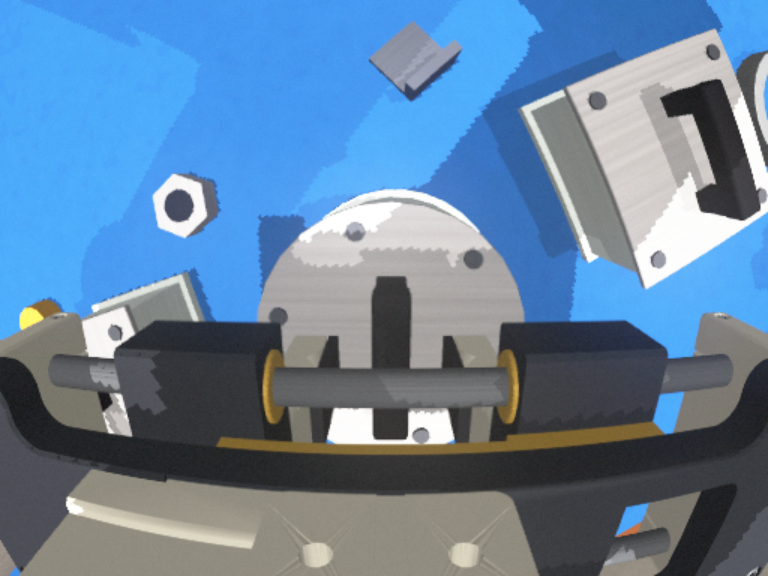

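servo_tool([
  [[45,0,0,-1,0,0,0],[45,0,0,-0.4,0,0,0],[45,0,0,0,0,0,0],[0,0,0,0,0,0,0],[0,0,0,0,0,0,0],[0,0,0,0,0,0,0],[0,0,0,0,0,0,0],[0,0,0,0,0,0,0]],
])

```text
clock: 59.18
ee_pos: [0.6571, 0.0762, 0.0827]
tcp_rot: [[-0.867, 0.499, 0.0], [0.499, 0.867, 0.0], [-0.0, 0.001, -1.0]]
contact_force: [-0.2, 2.5, 0.1]
width: 0.154
```

```bash
python3 - <<'E'
from h import *
st()
E
```

```text
t 59.17 tcp [65.71  7.62  8.27] jawyaw 60.1 tilt [ 0.  0. -1.] F [-0.2  2.5  0.1] w 13.6 j [ 0.41  0.45 -0.19 -0.   -0.92 -2.5 ]
```

servo_tool([
  [[0,0,0,0.3,0,0,0],[0,0,0,0,0,0,0],[0,-0.1,0.3,0,0,0,0],[0,0,0,0,0,0,0],[0,0,0,-0.3,0,0,0],[0,0,0,-0.1,0,0,0],[0,0,0,0,0,0,0]],
])

```text
clock: 60.05
ee_pos: [0.656, 0.0786, 0.0827]
tcp_rot: [[-0.867, 0.498, 0.001], [0.498, 0.867, -0.0], [-0.001, 0.0, -1.0]]
contact_force: [-3.3, 0.4, 5.6]
width: 0.155
```

```bash
python3 - <<'E'
from h import *
st()
E
```

```text
t 60.05 tcp [65.6   7.86  8.27] jawyaw 60.1 tilt [ 0.001 -0.    -1.   ] F [-3.3  0.4  5.6] w 13.6 j [ 0.41  0.45 -0.2   0.   -0.92 -2.51]
```

servo_tool([
  [[25,0,0,0,0,0,0],[45,0,0,0,0,0,0],[45,0,0,0,0,0,0],[45,0,0,2,0,0,0],[45,0,0,4,0,0,0],[45,0,0,5,0,0,0],[45,2,0,4,0,0,0],[45,4,0,0,0,0,0],[45,1,0,0,0,0,0],[45,0,0,0,0,0,0],[45,0,0,0,0,0,0]],
])

```text
clock: 61.42
ee_pos: [0.7251, 0.0787, 0.231]
tcp_rot: [[-0.867, 0.499, -0.001], [0.499, 0.867, -0.0], [0.001, -0.001, -1.0]]
contact_force: [-0.7, 0.3, -0.3]
width: 0.453
```

```bash
python3 - <<'E'
from hc import *
st(); q=cam('wrist')
F={'cover_big_round':(.656,.0788,.058,-30),'cover_square':(.649,.2429,.058,-2),'cover_oblong':(.633,-.0832,.058,-14.7)}
for n,f in F.items():
        m=near(cut_out(q,n),proj(q,np.array([[f[0],f[1],.08]]))[0],25)
        if m is None: print(n,'none'); continue
        g=fit([q],[m],n,.058,yaws=np.radians([f[3]]),x0=f[:2],ign=[wign()]); print(n,np.round(g,4))
ov(q,F,'pics/aj.png'); q=cam('side'); ov(q,{},'pics/aj_s.png'); q=cam('scene'); ov(q,{},'pics/aj_c.png')
E
```

```text
t 61.42 tcp [72.51  7.87 23.1 ] jawyaw 60.1 tilt [-0.001 -0.    -1.   ] F [-0.7  0.3 -0.3] w 39.8 j [ 0.37  0.45  0.16 -0.   -1.28 -2.47]
cover_big_round [  0.6565   0.0774 -22.951    0.0257]
cover_square [ 0.6492  0.2431 -2.2039  0.0171]
cover_oblong [  0.6334  -0.0859 -15.611    0.0218]
```

View pics/aj.png

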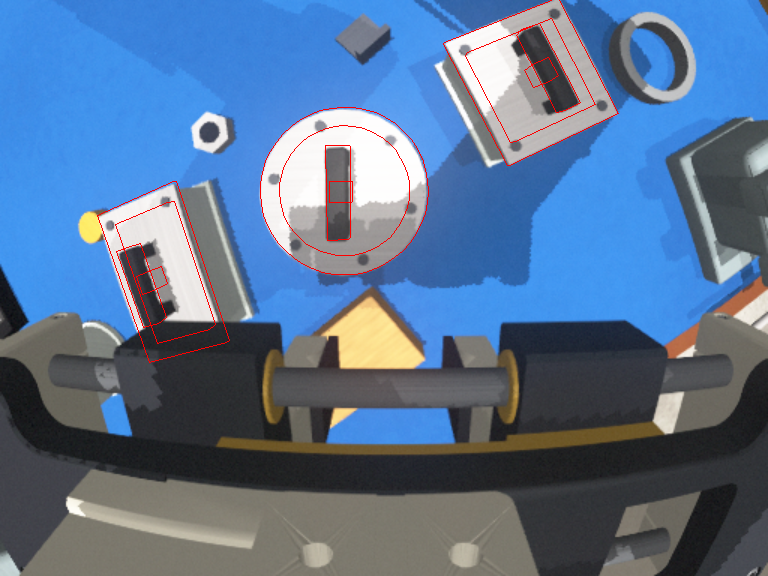

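View pics/aj_s.png

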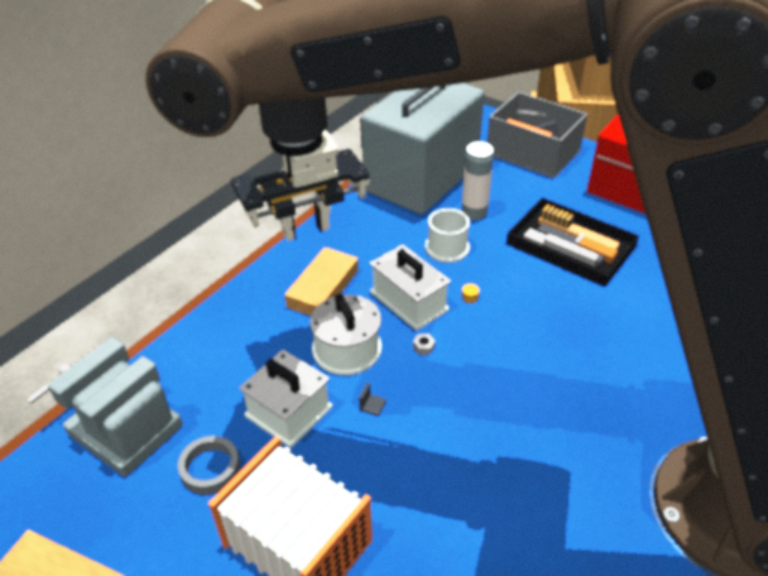

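All covers are centred and flat, the tools are in the tray, the small round housing is open (its cover isn't on the bench), and the arm is clear. Handing in.

```bash
python3 -c "
from cell import ticket
print(ticket.job_done())"
```

```text
the job is handed in; nothing more can be done
None
```

The job is done and was handed in at about 61 s of the 210 s allowed.

- **Tools:** The chisel, wire brush and file lie side by side in the black tray. They went in before any cover was moved.
- **Covers:** The big round, square and oblong covers are on their own housings, handle up. The only round cover on the bench fitted the large size, so the small round housing stays open.
- **Checks:** The last wrist-camera fits put each cover within about 3 mm of its housing centre, and the model fits best at seated height. When I lowered each cover, the gripper height also matched a seated cover. The tray and the loose items looked undisturbed.
- **Correction:** After seating, the big round cover showed about 3.5 mm to one side but still flat, cause unknown. I re-gripped it, moved it back to centre and set it down again.
- **Disagreement:** The fixed cameras and the wrist camera differ by about 2–3 mm, the same way for the covers and housings I compared. I worked from the wrist camera. In the last picture the gripper partly hid the oblong cover, so its fit (offset about 2.6 mm) is the least certain. An earlier clear view put it within 1 mm.

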